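# Go / no-go check of a bored furniture-leg socket

### The job

Check the socket bored in the raised end of the clamped furniture leg with the double-ended plug gauge: push the longer, thinner go end in until it stands on the bottom, draw it out, turn the gauge round and press the shorter, thicker no-go end lightly, squarely and centrally against the mouth for a good half second to confirm that it will not enter; never force the gauge. Then lay the gauge gently down flat in the free space in the tool tray and let go. Do not touch the tools in the tray with gauge or fingers, and leave everything else on the bench where it is.

Things in the scene. Friction and masses are not known exactly. Their poses are not given: they have to be found in the camera images.
- gauge_center (a point): Centre of the handle of the double-ended plug gauge, on the gauge's axis, 14 mm above the surface it lies on. Handle: square bar 28 x 28 mm, 76 mm long, with grip grooves. x axis along the gauge towards the go end, z square to an upper side face. Beyond each handle end come a neck (18 mm diameter, 6 mm long) and a round gauging member.
- gauge_go_tip (a point): Centre of the go end's nose, on the gauge's axis, 89 mm from the handle centre (+x). The go member is the longer, thinner one: 25 mm diameter, 45 mm long, its last 3 mm tapering to 22 mm.
- gauge_nogo_tip (a point): Centre of the no-go end's nose, on the gauge's axis, 66 mm from the handle centre (-x). The no-go member is the shorter, thicker one: 28.6 mm diameter, 22 mm long, with a flat, square nose.
- socket_mouth (a point): Centre of the mouth of the round socket (26.6 mm diameter, 40 mm deep, blind) in the leg's raised end, 185 mm above the bench. z axis: out of the socket along its axis, away from the robot (a little to its left) and 30 degrees upwards; the end face is square to it. The go end bottoms with 5 mm of its member still outside; the no-go end cannot enter.
- socket_bottom (a point): Centre of the flat bottom of the socket, 40 mm below the mouth along its axis; same axes as the mouth.
- leg: Short square wooden furniture leg, 65 x 65 x 250 mm, clamped fast in a fixed sloping plywood cradle, 30 degrees above the horizontal, raised end facing away from the robot. Origin at the centre of the raised end's face, z out along the leg. A toggle clamp sits on its upper face, more than 140 mm down from the raised end.
- tray: Shallow plywood tool tray, fixed to the bench: outside 280 (x) x 270 (y) x 24 mm high, walls and floor 8 mm thick. Origin at the centre of its underside. Plane and chisel lie along its two sides (at +y and -y, either way round), the tin at its +x end; the space between them is free.
- gauge: The plug gauge, all bare metal, 155 mm long, about 0.36 kg, at first lying flat on the bench on a side of its handle; origin at the centre of the underside of the handle, axes as at its handle centre.
- plane_center (a point): Small iron block plane in the tray, 150 (x) x 48 (y) mm, 42 mm high. Point: its middle, 20 mm above the tray floor.
- chisel_center (a point): Wood chisel lying in the tray, 207 mm along x, 28 mm wide, 28 mm high; its middle, 14 mm above the tray floor.
- tin_center (a point): Flat round tin in the tray, 60 mm diameter, 24 mm high; its middle.
- sander_center (a point): Cork sanding block on the bench, 61 (x) x 111 (y) x 32 mm high; its middle.
- clamp_center (a point): Bar clamp lying on the bench, about 300 mm along x, from 10 mm at -y to 85 mm at +y of this point, 35 mm high; the point is the middle of the bar.
- glue_center (a point): Upright glue bottle, 62 mm diameter, 170 mm high; its middle.
- jar_center (a point): Upright glass jar with a metal lid, 68 mm diameter, 75 mm high; its middle.
- plane: The block plane as a whole; origin at the middle of its underside, z up.
- chisel: The chisel as a whole; origin at the middle of its underside, z up.
- tin: The tin as a whole; origin at the middle of its underside, z up.
There are look-alikes about, which are no part of the job. What is shaped like the gauge but red or turquoise is not meant.

How it is judged:
On the way, in this order (a step that is already met when the one before it is completed fails the run):
1. the go end stands on the bottom of the socket (nose within 4 mm of the bottom's centre, gauge in line with the socket within 0.1 rad) (distance between gauge_go_tip and socket_bottom below 0.004 m and angle between the x axis of gauge_center and the z axis of socket_mouth, either way round below 0.1 rad), for 0.2 s.
2. the no-go end is pressed with at least 3 N against the mouth and stays out (nose within 4 mm of the mouth's centre, gauge in line within 0.1 rad) (distance between gauge_nogo_tip and socket_mouth below 0.004 m and angle between the x axis of gauge_center and the z axis of socket_mouth, either way round below 0.1 rad and contact force between gauge and leg above 3 N), for 0.4 s.
At the end, for the whole second after the job is handed in: The gauge lies flat on the floor of the tray (level within 3.4 degrees, handle centre 18 to 26 mm above the bench, within 75 mm of the tray's centre along its x and 120 mm along its y), at rest, released, touching none of the three tools (x of gauge_center in the frame of tray between -0.075 and 0.075 m and y of gauge_center in the frame of tray between -0.12 and 0.12 m and z of gauge_center in the frame of tray between 0.018 and 0.026 m and angle between gauge_center's own x axis and vertical between 1.51 and 1.63 rad and linear speed of gauge below 0.02 m/s and contact force between gauge and the fingers below 0.05 N and contact force between gauge and plane below 0.05 N and contact force between gauge and chisel below 0.05 N and contact force between gauge and tin below 0.05 N).
It fails at once if the gauge is forced: more than 40 N between gauge and leg (contact force between gauge and leg above 40 N).
It fails at once if the gauge is dropped or slammed into the tray (faster than 0.4 m/s less than about 40 mm over its floor) (horizontal distance between gauge_center and tray below 0.14 m and z of gauge_center in the frame of tray below 0.06 m and linear speed of gauge above 0.4 m/s).
It fails at once if a tool in the tray is touched by the gauge or the fingers (over 0.5 N) (contact force between any of gauge, the fingers and plane above 0.5 N or contact force between any of gauge, the fingers and chisel above 0.5 N or contact force between any of gauge, the fingers and tin above 0.5 N).
It fails at once if a tool in the tray is moved by more than 5 mm (distance of any of plane_center, chisel_center, tin_center from where it was at the start of the episode above 0.005 m).
It fails at once if a thing on the bench is moved by more than 15 mm (distance of any of sander_center, clamp_center, glue_center, jar_center from where it was at the start of the episode above 0.015 m).
It also fails if it takes over 56 s, if anything falls off the work surface, if the arm or the gripper's body presses on something with over 40 N, if the wrist force passes 120 N, or if a joint passes its speed limit or range.

### The arm

A 6-joint arm with a two-finger parallel gripper is mounted at the origin on the work surface. World frame = base frame: x ahead of the robot, y to its left, z up, the work surface at z = 0. Lengths are in m, angles in rad, forces in N, time in s.
With the tool pointing down it reaches from about 0.25 to 0.85 m from the base axis. Payload 12.5 kg.
Tool frame: the origin (TCP) lies at the very end of the fingers, on their centre line; the grasp point (between the pads) lies 19 mm behind it; x points along the fingers, z is the direction in which the jaws open and shut, and the axes are right-handed (so a half turn about x gives the same grasp; the last joint's range is limited). The gripper opens to 93 mm and grips with 3 to 60 N. Pads are 15 mm wide; open, the fingers measure 128 mm over their backs; the gripper's body (75 mm by 188 mm) begins 65 mm behind the grasp point.
Start: joints at [1.065, 0.351, 1.652, -0, 1.139, -0.085], TCP at [0.225, 0.502, 0.219] pointing down, gripper open.
Joint ranges: [-2.75, 2.75], [-0.79, 2.1], [0.01, 2.65], [-1.57, 4.71], [0.07, 3.14], [-2.87, 2.87]. Speed limits (rad/s): [2.22, 2.22, 2.79, 3.14, 3.14, 3.14].

### API

Orientations are given as a rotation vector (axis times angle).
In Python, from rig import * gives the robot as it stands.
- The arm moves only by the tool carry_out, never from a script. Its argument "series" is a list of rows, each an object with "rotation": the turn, a rotation vector about the tool's x, y, z in degrees, a list of three; "travel": the shift along the tool's x, y, z in m, a list of three; "fingers": the finger opening in m, from 0 to 0.093. A call has 1 to 8 rows; each row is the pose to reach, as a shift and turn from the pose commanded when the call began, along the tool's axes at that moment; what a row does not reach only later rows make up. A row lasts 1/12 s, in which the tool goes at most 41.7 mm and 7.16 degrees, less where a joint would pass 70% of its speed; a pose out of reach is approached as far as the arm can. A call with a gripper value outside its range is refused whole. The fingers move at their own pace and stop on an object; "newtons" is the grip in N (left out, the last holds). Time passes only in rows, so rows that repeat a pose let the fingers close. It gives the time, the measured TCP pose, the force and the opening at its end, in the units of the state.
- get_state(): the state, without advancing time (a new reading comes with each control period).
- camera(name): name is "scene" or "top" or "wrist"; returns a dict with "color" (480x640x3 uint8, red, green, blue), "depth" (480x640 float32, m along the optical axis (not along the pixel's ray), 0 where there is no reading), "fx", "fy", "cx", "cy" (pixels), "distortion" ([k1, k2, p1, p2, k3] as OpenCV has them; the pictures are not rectified), "extrinsics" (4x4, takes a point from camera to world coordinates). Camera axes: x right, y down, z forward; pixel columns grow to the right and rows downward; lengths in m; the calibration is good to about 2 mm. A picture is of the moment at which its call begins.
- finish_job(): hands the job in, once; it reports no verdict.
The state is a dict: "clock": time; "qpos": joint angles; "qd": joint speeds; "joint_torque": joint torques, N m; "tool_pos": TCP position; "ee_rot": TCP orientation; "force": force on the tool from outside, world axes, zero at the start; "moment": the same for the moment, N m; "width": finger opening in m.
Only numpy, scipy, OpenCV 4.12 (cv2) and the standard library are available. Lean on these libraries where they do the work, as an engineer would, in place of code of your own. Each camera call takes 0.05 s, during which the arm holds its last target. There are 200 camera calls.

## Working session

There is one attempt and no reset: what is moved stays moved. The work goes in short steps, Python scripts to look and compute and a tool call to move; the robot and the scene stay as the last step left them, time stands still between calls to the robot, and variables do not carry over. Pictures are saved under pics/ and viewed, about 8 in all and at most 12, crops included, and the job is handed in when it is done.

Besides the shell and the picture viewer there is one more tool, called as name([rows], argument=value, ...), one row to a line, values as JSON. carry_out: Moves the arm, as the interface text tells. Its arguments: {"type":"object","properties":{"series":{"type":"array","items":{"type":"object","properties":{"rotation":{"type":"array","items":{"type":"number"}},"travel":{"type":"array","items":{"type":"number"}},"fingers":{"type":"number"}}}},"newtons":{"type":"number"}},"required":["series"]}

```bash
mkdir -p pics; ls
cat > h.py <<'E'
from rig import *
import numpy as np, cv2
from scipy.spatial.transform import Rotation as R
def shot(n,f=None):
    c=camera(n); np.savez('%s.npz'%(f or n),**c); cv2.imwrite('pics/%s.png'%(f or n),c['color'][:,:,::-1]); return c
def load(f): return dict(np.load('%s.npz'%f))
def cloud(c):
    K=np.array([[c['fx'],0,c['cx']],[0,c['fy'],c['cy']],[0,0,1.]]).astype(float)
    h,w=c['depth'].shape
    u,v=np.meshgrid(np.arange(w),np.arange(h))
    p=cv2.undistortPoints(np.stack([u,v],-1).reshape(-1,1,2).astype(np.float64),K,np.array(c['distortion'],float)).reshape(h,w,2)
    d=c['depth'].astype(float)[...,None]
    P=np.concatenate([p*d,d],-1)@c['extrinsics'][:3,:3].T+c['extrinsics'][:3,3]
    P[c['depth']==0]=np.nan
    return P
E
python3 - <<'E'
from h import *
s=get_state(); print(s)
for n in ('scene','top','wrist'):
    c=shot(n); print(n,c['extrinsics'].round(3).tolist(),c['fx'],c['distortion'])
a=cv2.imread('pics/scene.png');b=cv2.imread('pics/top.png')
E
```

```text
pics
{'clock': 0.0, 'qpos': array([ 1.06543054e+00,  3.51212858e-01,  1.65239102e+00,  4.06544532e-05,
        1.13912996e+00, -8.45983973e-02]), 'qd': array([-8.12259161e-04, -1.26759432e-03, -3.48297044e-04,  1.24014376e-03,
       -2.12757780e-03,  7.47195711e-05]), 'joint_torque': array([ 3.86468033e-03, -4.97332799e+01, -2.85244203e+01,  7.01019145e-02,
        2.57918111e-02, -9.02366105e-05]), 'tool_pos': array([0.22445702, 0.50174707, 0.21812681]), 'ee_rot': array([-0.89445792,  1.3804227 ,  0.89362785]), 'force': array([ 0.94459783, -0.54881213,  0.23899297]), 'moment': array([ 0.01082498, -0.01011711, -0.02535392]), 'width': 0.09277283318906804}
scene [[0.248, 0.78, -0.575, 1.586], [0.969, -0.189, 0.162, -0.226], [0.018, -0.597, -0.802, 1.709], [0.0, 0.0, 0.0, 1.0]] 580.1085627249905 [0.05272929 0.         0.         0.         0.        ]
top [[0.009, -0.99, 0.142, 0.286], [-1.0, -0.008, 0.007, 0.097], [-0.006, -0.142, -0.99, 1.454], [0.0, 0.0, 0.0, 1.0]] 499.6424864227661 [-0.03014797  0.          0.          0.          0.        ]
wrist [[0.408, 0.88, 0.242, 0.158], [0.913, -0.393, -0.109, 0.531], [-0.0, 0.265, -0.964, 0.383], [0.0, 0.0, 0.0, 1.0]] 399.1329182254418 [-0.04389083  0.          0.          0.          0.        ]
```

View pics/top.png

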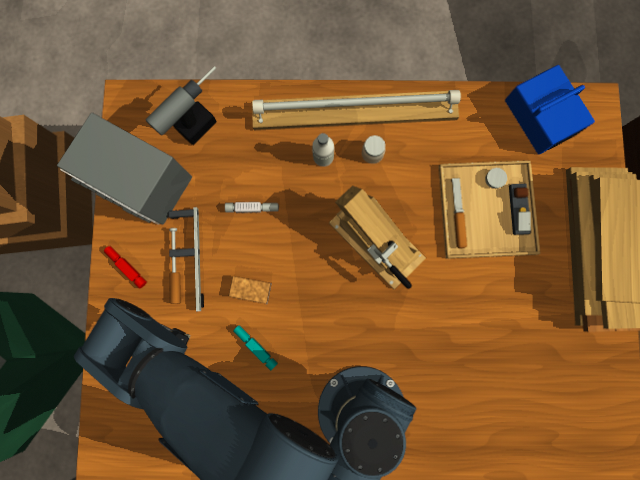

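View pics/scene.png

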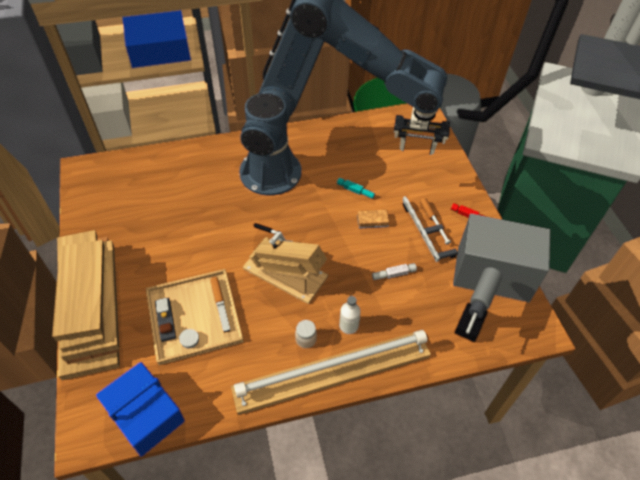

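Run:
```python
from h import *
t=load('top');s=load('scene');P=cloud(t);S=cloud(s)
a=cv2.resize(t['color'][190:226,205:295],(800,320),interpolation=cv2.INTER_CUBIC)
b=cv2.resize(s['color'][225:315,235:335],(400,280),interpolation=cv2.INTER_CUBIC)
c=cv2.resize(t['color'][160:260,430:545],(400,280),interpolation=cv2.INTER_CUBIC)
cv2.imwrite('pics/crop1.png',np.vstack([a,np.hstack([b,c])])[:,:,::-1])
print('bench z',np.nanmedian(P[300:330,300:320,2]),np.nanmedian(S[190:220,100:200,2]))
def seg(P,lo,hi,zlo,zhi):
    m=np.all((P>[lo[0],lo[1],zlo])&(P<[hi[0],hi[1],zhi]),-1)
    return P[m]
g0=P[207,250];print('gauge px',g0)
for n,Q in(('top',P),('scene',S)):
    q=seg(Q,g0[:2]-.11,g0[:2]+.11,.008,.06)
    # keep connected near
    m=np.median(q[:,:2],0);_,_,v=np.linalg.svd(q[:,:2]-m,full_matrices=False);d=v[0]
    if d[1]<0:d=-d
    n_=np.array([-d[1],d[0]]);l=(q[:,:2]-m)@d;w=(q[:,:2]-m)@n_
    print(n,len(q),'med',m,'dir',d,'l',l.min(),l.max(),'w',w.min(),w.max(),'zmax',np.percentile(q[:,2],95))
    for k in np.arange(-.1,.1,.01):
        f=(l>k)&(l<k+.01)
        if f.sum()>2:print(' %.3f n%d w %.4f %.4f z %.4f'%(k,f.sum(),w[f].min(),w[f].max(),np.percentile(q[f,2],90)))
L=P[200,350];print('legpx',L,P[190:250:10,350])
```

```text
bench z -7.867104591929852e-05 0.00023059437918715453
gauge px [0.57455842 0.32206445 0.02710604]
top 518 med [0.57657217 0.3224722 ] dir [-0.00845345  0.99996427] l -0.10371746205384956 0.09862802335501147 w -0.09902045984545238 0.11177196760755248 zmax 0.03118660912962887
 -0.090 n8 w -0.0127 0.0640 z 0.0223
 -0.080 n29 w -0.0152 0.0096 z 0.0297
 -0.070 n33 w -0.0152 0.0098 z 0.0292
 -0.060 n27 w -0.0114 0.0670 z 0.0288
 -0.050 n30 w -0.0110 0.0100 z 0.0295
 -0.040 n20 w -0.0104 0.0086 z 0.0260
 -0.030 n39 w -0.0990 0.1118 z 0.0305
 -0.020 n32 w -0.0137 0.0125 z 0.0310
 -0.010 n39 w -0.0501 0.0669 z 0.0302
 -0.000 n36 w -0.0125 0.1053 z 0.0311
 0.010 n32 w -0.0134 0.0126 z 0.0308
 0.020 n38 w -0.0129 0.0341 z 0.0302
 0.030 n36 w -0.0563 0.0431 z 0.0309
 0.040 n23 w -0.0135 0.0121 z 0.0306
 0.050 n40 w -0.0155 0.0847 z 0.0276
 0.060 n36 w -0.0503 0.0372 z 0.0293
 0.070 n17 w -0.0990 0.0193 z 0.0274
scene 582 med [0.58404406 0.32288244] dir [0.00944747 0.99995537] l -0.11107354855861237 0.10773029731162781 w -0.09871057920576326 0.1197862035745091 zmax 0.03335656782079243
 -0.100 n12
[... 296 characters left out ...]
.020 n31 w -0.0358 0.1171 z 0.0331
 -0.010 n37 w -0.0963 0.0985 z 0.0317
 -0.000 n35 w -0.0971 0.0978 z 0.0337
 0.010 n41 w -0.0881 0.1143 z 0.0332
 0.020 n34 w -0.0659 0.1034 z 0.0327
 0.030 n29 w -0.0886 0.0941 z 0.0334
 0.040 n32 w -0.0545 0.1167 z 0.0308
 0.050 n31 w -0.0938 0.1066 z 0.0297
 0.060 n36 w -0.0827 0.1167 z 0.0310
 0.070 n29 w -0.0413 0.1183 z 0.0318
 0.080 n12 w -0.0889 0.1198 z 0.0136
 0.090 n7 w -0.0774 0.1129 z 0.0113
legpx [0.55622815 0.03974142 0.21651339] [[0.59284212 0.03767945 0.1716552 ]
 [0.55622815 0.03974142 0.21651339]
 [0.53375734 0.03894035 0.2000132 ]
 [0.51337639 0.03744517 0.16869886]
 [0.49788999 0.03414329 0.09878663]
 [0.48176233 0.0301255  0.01367924]]
```

View pics/crop1.png

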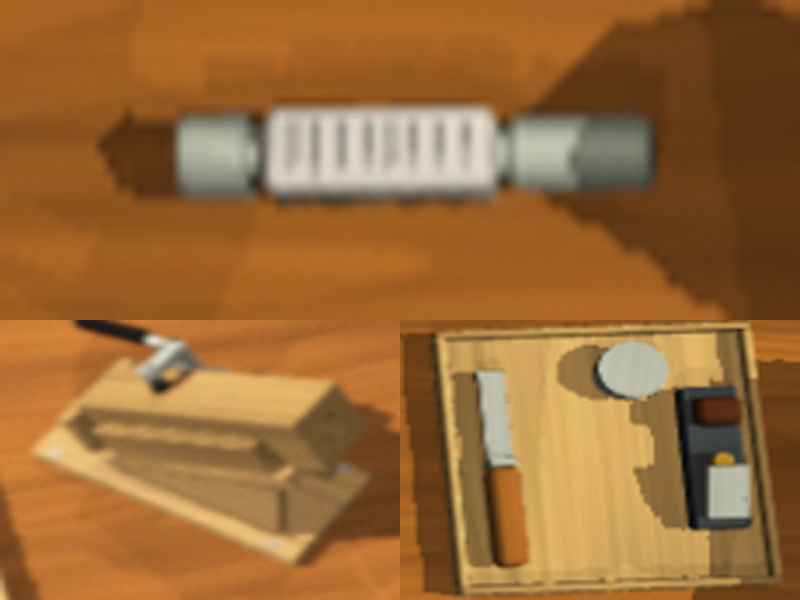

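Candidates in top image: bare-metal gauge (250,207), red look-alike (125,266), turquoise look-alike (255,347). The chosen one is the bare-metal gauge. The crop confirms the short thick no-go end at left (+y) and the longer go end at right (-y). Tray: chisel left (+y), plane right, tin towards the far end.

Run:
```python
from h import *
t=load('top');s=load('scene');P=cloud(t).reshape(-1,3);S=cloud(s).reshape(-1,3)
st=get_state();Rt=R.from_rotvec(st['ee_rot']).as_matrix();print('toolR',Rt.round(3).tolist())
q=st['qpos']
Rw=R.from_euler('ZYZYZ',[q[0],q[1]+q[2],q[3],q[4],q[5]]).as_matrix()
print('tool in model',(Rw.T@Rt).round(3).tolist())
c=load('wrist');E=np.array(c['extrinsics']);T=np.eye(4);T[:3,:3]=Rt;T[:3,3]=st['tool_pos'];print('cam in tool',(np.linalg.inv(T)@E).round(4).tolist())
rng=np.random.default_rng(0)
def plane(Q,near,it=3000,tol=.0025):
    best=0
    for _ in range(it):
        a=Q[rng.choice(len(Q),3,False)];n=np.cross(a[1]-a[0],a[2]-a[0]);l=np.linalg.norm(n)
        if l<1e-6: continue
        n/=l
        if n@near<.93: 
            if -n@near<.93: continue
            n=-n
        k=abs((Q-a[0])@n)<tol
        if k.sum()>best:best=k.sum();B=k
    q=Q[B];m=q.mean(0);n=np.linalg.svd(q-m)[2][2];n*=np.sign(n@near);return n,m,q
for nm,Q in(('top',P),('scene',S)):
    Q=Q[np.all((Q>[.35,-.1,.03])&(Q<[.68,.16,.3]),1)]
    for near in([.72,.48,.5],[-.42,-.28,.866],[.72,.3,.5]):
        near=np.array(near)/np.linalg.norm(near)
        n,m,q=plane(Q,near);print(nm,len(Q),len(q),'n',n.round(3),'m',m.round(4),'el',np.degrees(np.arcsin(n[2])).round(1),'yaw',np.degrees(np.arctan2(n[1],n[0])).round(1),q.min(0).round(3),q.max(0).round(3))
# tray
for nm,Q in(('top',P),('scene',S)):
    Q=Q[np.all((Q>[.35,-.75,.012])&(Q<[.8,-.1,.028]),1)]
    r=cv2.minAreaRect(Q[:,:2].astype(np.float32)*1000);print(nm,'tray',r)
    m=np.abs(Q[:,2]-.008)<.004
for (u,v,n) in((460,212,'chisel'),(497,178,'tin'),(520,210,'plane'),(442,163,'c'),(534,162,'c'),(538,255,'c'),(447,258,'c'),(455,180,'blade'),(461,247,'handle'),(490,230,'floor')):
    print(n,np.nanmedian(cloud(t)[v-1:v+2,u-1:u+2].reshape(-1,3),0).round(4))
```

```text
toolR [[-0.0, -0.913, 0.408], [-0.001, 0.408, 0.913], [-1.0, 0.0, -0.001]]Traceback (most recent call last):
  File "<stdin>", line 5, in <module>
  File "scipy/spatial/transform/_rotation.pyx", line 1413, in scipy.spatial.transform._rotation.Rotation.from_euler
ValueError: Expected axis specification to be a non-empty string of upto 3 characters, got ZYZYZ
```

```bash
cat >> h.py <<'E'
def wr(q): return (R.from_euler('ZYZ',[q[0],q[1]+q[2],q[3]])*R.from_euler('YZ',[q[4],q[5]])).as_matrix()
rng=np.random.default_rng(0)
def plane(Q,near,it=3000,tol=.0025):
    best=0
    for _ in range(it):
        a=Q[rng.choice(len(Q),3,False)];n=np.cross(a[1]-a[0],a[2]-a[0]);l=np.linalg.norm(n)
        if l<1e-6: continue
        n/=l
        if abs(n@near)<.93: continue
        k=abs((Q-a[0])@n)<tol
        if k.sum()>best:best=k.sum();B=k
    q=Q[B];m=q.mean(0);n=np.linalg.svd(q-m)[2][2];n*=np.sign(n@near);return n,m,q
E
python3 - <<'E'
from h import *
t=load('top');s=load('scene');P=cloud(t).reshape(-1,3);S=cloud(s).reshape(-1,3)
st=get_state();Rt=R.from_rotvec(st['ee_rot']).as_matrix()
q=st['qpos']
print('tool in model',(wr(q).T@Rt).round(3).tolist())
c=load('wrist');E=np.array(c['extrinsics']);T=np.eye(4);T[:3,:3]=Rt;T[:3,3]=st['tool_pos'];print('cam in tool',(np.linalg.inv(T)@E).round(4).tolist())
for nm,Q in(('top',P),('scene',S)):
    Q=Q[np.all((Q>[.35,-.1,.03])&(Q<[.68,.16,.3]),1)]
    for near in([.72,.48,.5],[-.42,-.28,.866],[.72,.3,.5]):
        near=np.array(near)/np.linalg.norm(near)
        n,m,q=plane(Q,near);print(nm,len(Q),len(q),'n',n.round(3),'m',m.round(4),'el',np.degrees(np.arcsin(n[2])).round(1),'yaw',np.degrees(np.arctan2(n[1],n[0])).round(1),q.min(0).round(3),q.max(0).round(3))
for nm,Q in(('top',P),('scene',S)):
    Q=Q[np.all((Q>[.35,-.75,.012])&(Q<[.8,-.1,.028]),1)]
    r=cv2.minAreaRect(Q[:,:2].astype(np.float32)*1000);print(nm,'tray',r)
C=cloud(t)
for (u,v,n) in((460,212,'chisel'),(497,178,'tin'),(520,210,'plane'),(442,163,'c'),(534,162,'c'),(538,255,'c'),(447,258,'c'),(455,180,'blade'),(461,247,'handle'),(490,230,'floor')):
    print(n,np.nanmedian(C[v-1:v+2,u-1:u+2].reshape(-1,3),0).round(4))
E
```

```text
tool in model [[0.0, 0.0, -1.0], [0.0, 1.0, 0.0], [1.0, -0.0, 0.0]]
cam in tool [[-0.0004, -0.2651, 0.9642, -0.1649], [0.0004, -0.9642, -0.2651, 0.0732], [1.0, 0.0003, 0.0005, -0.0006], [0.0, 0.0, 0.0, 1.0]]
top 3287 238 n [0.614 0.61  0.502] m [0.5744 0.0423 0.1885] el 30.1 yaw 44.8 [0.541 0.009 0.154] [0.61  0.077 0.217]
top 3287 1220 n [-0.339 -0.364  0.867] m [ 0.5042 -0.026   0.1646] el 60.1 yaw -133.0 [ 0.371 -0.1    0.084] [0.586 0.055 0.216]
top 3287 128 n [0.609 0.413 0.677] m [ 0.4542 -0.0553  0.136 ] el 42.6 yaw 34.1 [ 0.424 -0.093  0.041] [0.505 0.034 0.161]
scene 2354 115 n [0.663 0.527 0.531] m [0.5722 0.0497 0.1843] el 32.1 yaw 38.5 [0.542 0.014 0.153] [0.607 0.081 0.215]
scene 2354 470 n [-0.362 -0.343  0.867] m [ 0.5036 -0.0244  0.163 ] el 60.1 yaw -136.6 [ 0.382 -0.099  0.088] [0.592 0.06  0.216]
scene 2354 149 n [0.588 0.601 0.541] m [0.5767 0.0469 0.1861] el 32.8 yaw 45.6 [0.542 0.008 0.156] [0.611 0.081 0.217]
top tray ((575.48876953125, -422.79644775390625), (640.9397583007812, 449.0321960449219), 89.7264175415039)
scene tray ((563.6580810546875, -423.7271728515625), (639.3698120117188, 445.1268615722656), 87.52783966064453)
chisel [ 0.5629 -0.2869  0.0349]
tin [ 0.6649 -0.3996  0.033 ]
plane [ 0.5689 -0.4589  0.041 ]
c [ 0.7189 -0.2451  0.0033]
c [ 0.7255 -0.5251 -0.0011]
c [ 0.4437 -0.5218  0.001 ]
c [ 0.4326 -0.2516  0.0024]
blade [ 0.6601 -0.278   0.0237]
handle [ 0.4617 -0.2897  0.0305]
floor [ 0.515  -0.3801  0.0107]
```

```bash
cat >> h.py <<'E'
M=np.array([[0,0,-1],[0,1,0],[1,0,0.]])  # tool in model
def wrist_q(q1,q23,Rt):
    X=(R.from_euler('ZY',[q1,q23]).as_matrix()).T@Rt@M.T
    e=R.from_matrix(X).as_euler('ZYZ'); return e
def toolR(x,y):
    x=x/np.linalg.norm(x); y=y-x*(x@y); y/=np.linalg.norm(y); return np.stack([x,y,np.cross(x,y)],1)
E
python3 - <<'E'
from h import *
yw=np.radians(45);a=np.array([np.cos(np.pi/6)*np.cos(yw),np.cos(np.pi/6)*np.sin(yw),.5])
d=np.array([.5*np.cos(yw),.5*np.sin(yw),-.866])
def show(n,p,x,y):
    q1=np.arctan2(p[1],p[0])-np.arcsin(.0465/np.hypot(p[0],p[1]))
    for q23 in(1.8,2.1):
        e=wrist_q(q1,q23,toolR(x,y));print(n,q23,'q1 %.2f'%q1,e.round(2),'flip',(((e+[np.pi,0,np.pi]+np.pi)%(2*np.pi))-np.pi).round(2))
for s in(1,-1):
    print('gauge x = %d*tool y'%s)
    show('grasp',[.577,.322],np.array([0,0,-1.]),s*np.array([0,-1.,0]))
    show('tray',[.55,-.36],np.array([0,0,-1.]),s*np.array([1,0,0.]))
    for r in(-60,-40,-20,0,20):
        x=R.from_rotvec(np.radians(r)*a).apply(d)
        show('go roll%d'%r,[.6,.07],x,-s*a);show('nogo%d'%r,[.6,.07],x,s*a)
E
```

```text
gauge x = 1*tool y
grasp 1.8 q1 0.44 [ 0.    1.34 -2.7 ] flip [-3.14  1.34  0.44]
grasp 2.1 q1 0.44 [ 0.    1.04 -2.7 ] flip [-3.14  1.04  0.44]
tray 1.8 q1 -0.65 [-0.    1.34  0.92] flip [-3.14  1.34 -2.22]
tray 2.1 q1 -0.65 [0.   1.04 0.92] flip [-3.14  1.04 -2.22]
go roll-60 1.8 q1 0.04 [-1.08  0.56 -1.28] flip [2.06 0.56 1.86]
go roll-60 2.1 q1 0.04 [-1.6   0.49 -0.69] flip [1.54 0.49 2.45]
nogo-60 1.8 q1 0.04 [-1.08  0.56  1.86] flip [ 2.06  0.56 -1.28]
nogo-60 2.1 q1 0.04 [-1.6   0.49  2.45] flip [ 1.54  0.49 -0.69]
go roll-40 1.8 q1 0.04 [-0.41  0.56 -1.86] flip [2.73 0.56 1.28]
go roll-40 2.1 q1 0.04 [-0.79  0.3  -1.45] flip [2.35 0.3  1.69]
nogo-40 1.8 q1 0.04 [-0.41  0.56  1.28] flip [ 2.73  0.56 -1.86]
nogo-40 2.1 q1 0.04 [-0.79  0.3   1.69] flip [ 2.35  0.3  -1.45]
go roll-20 1.8 q1 0.04 [ 0.1   0.73 -2.28] flip [-3.04  0.73  0.86]
go roll-20 2.1 q1 0.04 [ 0.16  0.43 -2.35] flip [-2.98  0.43  0.79]
nogo-20 1.8 q1 0.04 [0.1  0.73 0.86] flip [-3.04  0.73 -2.28]
nogo-20 2.1 q1 0.04 [0.16 0.43 0.79] flip [-2.98  0.43 -2.35]
go roll0 1.8 q1 0.04 [ 0.42  0.98 -2.49] flip [-2.72
[... 1312 characters left out ...]
 roll-20 2.1 q1 0.04 [0.16 0.43 0.79] flip [-2.98  0.43 -2.35]
nogo-20 1.8 q1 0.04 [ 0.1   0.73 -2.28] flip [-3.04  0.73  0.86]
nogo-20 2.1 q1 0.04 [ 0.16  0.43 -2.35] flip [-2.98  0.43  0.79]
go roll0 1.8 q1 0.04 [0.42 0.98 0.65] flip [-2.72  0.98 -2.49]
go roll0 2.1 q1 0.04 [0.54 0.72 0.47] flip [-2.6   0.72 -2.67]
nogo0 1.8 q1 0.04 [ 0.42  0.98 -2.49] flip [-2.72  0.98  0.65]
nogo0 2.1 q1 0.04 [ 0.54  0.72 -2.67] flip [-2.6   0.72  0.47]
go roll20 1.8 q1 0.04 [0.64 1.27 0.56] flip [-2.5   1.27 -2.58]
go roll20 2.1 q1 0.04 [0.72 1.04 0.35] flip [-2.42  1.04 -2.79]
nogo20 1.8 q1 0.04 [ 0.64  1.27 -2.58] flip [-2.5   1.27  0.56]
nogo20 2.1 q1 0.04 [ 0.72  1.04 -2.79] flip [-2.42  1.04  0.35]
```

```bash
cat >> h.py <<'E'
np.set_printoptions(suppress=True)
def cur():
    s=get_state(); return np.array(s['tool_pos']),R.from_rotvec(s['ee_rot'])
def plan(p1,R1,n=1,start=None):
    p0,R0=start or cur(); R1=R1 if isinstance(R1,R) else R.from_matrix(R1)
    rv=(R0.inv()*R1).as_rotvec(); dp=(np.asarray(p1)-p0)/n
    Ri=R0
    for i in range(n):
        print('call',i,'travel',Ri.inv().apply(dp).round(4).tolist(),'rot',np.degrees(rv/n).round(2).tolist())
        Ri=Ri*R.from_rotvec(rv/n)
D=np.array([0,0,-1.])
E
python3 - <<'E'
from h import *
h=np.array([.707,.707,0])
plan(np.array([.575,.045,.27])+.04*h, toolR(D,h),3)
E
```

```text
call 0 travel [-0.0172, -0.1736, -0.0788] rot [36.96, -0.01, 0.01]
call 1 travel [-0.0173, -0.1861, 0.0414] rot [36.96, -0.01, 0.01]
call 2 travel [-0.0173, -0.1238, 0.145] rot [36.96, -0.01, 0.01]
```

carry_out([
  {"travel": [-0.0172, -0.1736, -0.0788], "rotation": [37, 0, 0], "fingers": 0.093},
  {"travel": [-0.0172, -0.1736, -0.0788], "rotation": [37, 0, 0]},
  {"travel": [-0.0172, -0.1736, -0.0788], "rotation": [37, 0, 0]},
  {"travel": [-0.0172, -0.1736, -0.0788], "rotation": [37, 0, 0]},
  {"travel": [-0.0172, -0.1736, -0.0788], "rotation": [37, 0, 0]},
  {"travel": [-0.0172, -0.1736, -0.0788], "rotation": [37, 0, 0]},
])

```text
validation failed for argument at $.se...
```

carry_out([
  {"travel": [-0.0173, -0.1861, 0.0414], "rotation": [37, 0, 0]},
  {"travel": [-0.0173, -0.1861, 0.0414], "rotation": [37, 0, 0]},
  {"travel": [-0.0173, -0.1861, 0.0414], "rotation": [37, 0, 0]},
  {"travel": [-0.0173, -0.1861, 0.0414], "rotation": [37, 0, 0]},
  {"travel": [-0.0173, -0.1861, 0.0414], "rotation": [37, 0, 0]},
  {"travel": [-0.0173, -0.1861, 0.0414], "rotation": [37, 0, 0]},
])

```text
validation failed for argument at $.se...
```

carry_out([
  {"travel": [-0.0173, -0.1238, 0.145], "rotation": [37, 0, 0]},
  {"travel": [-0.0173, -0.1238, 0.145], "rotation": [37, 0, 0]},
  {"travel": [-0.0173, -0.1238, 0.145], "rotation": [37, 0, 0]},
  {"travel": [-0.0173, -0.1238, 0.145], "rotation": [37, 0, 0]},
  {"travel": [-0.0173, -0.1238, 0.145], "rotation": [37, 0, 0]},
  {"travel": [-0.0173, -0.1238, 0.145], "rotation": [37, 0, 0]},
  {"travel": [-0.0173, -0.1238, 0.145], "rotation": [37, 0, 0]},
  {"travel": [-0.0173, -0.1238, 0.145], "rotation": [37, 0, 0]},
])

```text
validation failed for argument at $.se...
```

Run:
```python
from h import *
print(get_state()); c=shot('wrist','w1'); C=cloud(c)
print(np.nanmedian(c['depth']))
Q=C.reshape(-1,3);Q=Q[np.all((Q>[.35,-.1,.1])&(Q<[.68,.16,.25]),1)]
for near in([.62,.6,.5],[-.35,-.35,.866]):
    n,m,q=plane(Q,np.array(near),tol=.0015);print(len(Q),len(q),n.round(4),m.round(4),'el',np.degrees(np.arcsin(n[2])),'yaw',np.degrees(np.arctan2(n[1],n[0])),'res',np.std((q-m)@n))
```

```text
{'clock': 0.15, 'qpos': array([ 1.06539187,  0.35111967,  1.65223483, -0.00001257,  1.13908564,
       -0.08458968]), 'qd': array([-0.00033196, -0.0020102 , -0.00238519,  0.00098655, -0.00042944,
       -0.00076863]), 'joint_torque': array([  0.00072613, -49.74614382, -28.5345912 ,   0.06994127,
         0.02455351,  -0.00004023]), 'tool_pos': array([0.22453361, 0.50181403, 0.21823721]), 'ee_rot': array([-0.89432348,  1.38014291,  0.89365077]), 'force': array([-0.08712124, -0.42617997,  0.03578461]), 'moment': array([0.02130697, 0.04543018, 0.02910626]), 'width': 0.09309869840723119}
0.3677441Traceback (most recent call last):
  File "<stdin>", line 6, in <module>
  File "h.py", line 21, in plane
    a=Q[rng.choice(len(Q),3,False)];n=np.cross(a[1]-a[0],a[2]-a[0]);l=np.linalg.norm(n)
        ~~~~~~~~~~^^^^^^^^^^^^^^^^
  File "numpy/random/_generator.pyx", line 864, in numpy.random._generator.Generator.choice
ValueError: a must be a positive integer unless no samples are taken
```

View pics/w1.png

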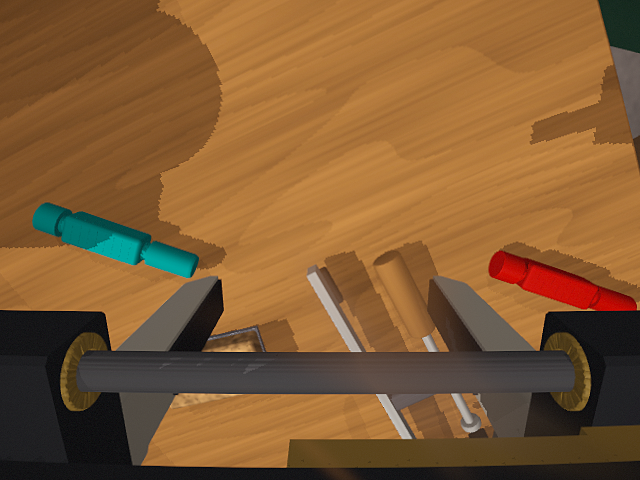

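carry_out([
  {"travel": [-0.0172, -0.1736, -0.0788], "rotation": [37, 0, 0], "fingers": 0.093},
  {"travel": [-0.0172, -0.1736, -0.0788], "rotation": [37, 0, 0], "fingers": 0.093},
  {"travel": [-0.0172, -0.1736, -0.0788], "rotation": [37, 0, 0], "fingers": 0.093},
  {"travel": [-0.0172, -0.1736, -0.0788], "rotation": [37, 0, 0], "fingers": 0.093},
  {"travel": [-0.0172, -0.1736, -0.0788], "rotation": [37, 0, 0], "fingers": 0.093},
  {"travel": [-0.0172, -0.1736, -0.0788], "rotation": [37, 0, 0], "fingers": 0.093},
])

```text
clock: 0.7
tool_pos: [0.3535, 0.3564, 0.2363]
ee_rot: [-0.387, 1.535, 0.386]
force: [0.2, -0.1, -0.4]
width: 0.0931
```

carry_out([
  {"travel": [-0.0173, -0.1861, 0.0414], "rotation": [37, 0, 0], "fingers": 0.093},
  {"travel": [-0.0173, -0.1861, 0.0414], "rotation": [37, 0, 0], "fingers": 0.093},
  {"travel": [-0.0173, -0.1861, 0.0414], "rotation": [37, 0, 0], "fingers": 0.093},
  {"travel": [-0.0173, -0.1861, 0.0414], "rotation": [37, 0, 0], "fingers": 0.093},
  {"travel": [-0.0173, -0.1861, 0.0414], "rotation": [37, 0, 0], "fingers": 0.093},
  {"travel": [-0.0173, -0.1861, 0.0414], "rotation": [37, 0, 0], "fingers": 0.093},
])

```text
clock: 1.2
tool_pos: [0.4795, 0.2136, 0.2533]
ee_rot: [0.119, 1.566, -0.119]
force: [-0.2, 0.8, -0.2]
width: 0.0926
```

Run:
```python
from h import *
h=np.array([.707,.707,0])
print(cur()[0])
plan(np.array([.575,.045,.27])+.01*h, toolR(D,h),1)
```

```text
[0.47951112 0.21362994 0.25332066]
call 0 travel [-0.0165, -0.1442, 0.1258] rot [36.32, 0.06, -0.01]
```

carry_out([
  {"travel": [-0.0165, -0.144, 0.126], "rotation": [36.3, 0, 0], "fingers": 0.093},
  {"travel": [-0.0165, -0.144, 0.126], "rotation": [36.3, 0, 0], "fingers": 0.093},
  {"travel": [-0.0165, -0.144, 0.126], "rotation": [36.3, 0, 0], "fingers": 0.093},
  {"travel": [-0.0165, -0.144, 0.126], "rotation": [36.3, 0, 0], "fingers": 0.093},
  {"travel": [-0.0165, -0.144, 0.126], "rotation": [36.3, 0, 0], "fingers": 0.093},
  {"travel": [-0.0165, -0.144, 0.126], "rotation": [36.3, 0, 0], "fingers": 0.093},
  {"travel": [-0.0165, -0.144, 0.126], "rotation": [36.3, 0, 0], "fingers": 0.093},
])

```text
clock: 1.78
tool_pos: [0.5815, 0.0559, 0.2691]
ee_rot: [0.606, 1.486, -0.606]
force: [-0.5, 0.3, 0.1]
width: 0.0928
```

Run:
```python
from h import *
print(cur()[0],get_state()['qpos']); c=shot('wrist','w2'); C=cloud(c)
Q=C.reshape(-1,3);Q=Q[np.all((Q>[.35,-.1,.1])&(Q<[.68,.16,.25]),1)]
for near in([.62,.6,.5],[-.35,-.35,.866]):
    n,m,q=plane(Q,np.array(near),tol=.0015);print(len(Q),len(q),n.round(4),m.round(4),'el',np.degrees(np.arcsin(n[2])),'yaw',np.degrees(np.arctan2(n[1],n[0])),'res',np.std((q-m)@n))
```

```text
[0.58151826 0.05589878 0.26908003] [0.01600921 0.36881004 1.49789005 0.00031015 1.27575842 0.79059501]
18918 6432 [0.6191 0.6104 0.494 ] [0.5742 0.0451 0.1869] el 29.60351807607764 yaw 44.59507467945103 res 0.0005358339583312146
18918 7278 [-0.354  -0.3512  0.8668] [ 0.5246 -0.0023  0.1806] el 60.08927257469129 yaw -135.23355827895196 res 0.00042623489027733373
```

View pics/w2.png

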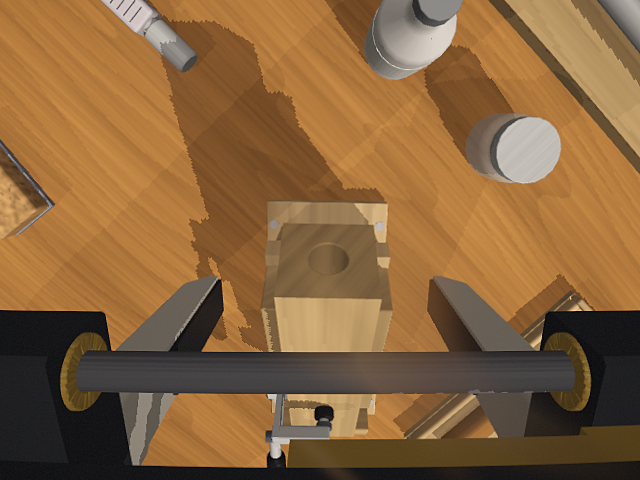

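```bash
cat > mouth.py <<'E'
from h import *
def mouth(f,yaw=None,m=None):
    c=load(f); C=cloud(c); Q=C.reshape(-1,3);k=np.all((Q>[.5,-.02,.14])&(Q<[.64,.12,.23]),1);Q=Q[k]
    near=np.array([.62,.61,.5]); n0,m,q=plane(Q,near,tol=.0015)
    nt,mt,qt=plane(C.reshape(-1,3)[np.all((C.reshape(-1,3)>[.4,-.1,.1])&(C.reshape(-1,3)<[.65,.12,.23]),1)],np.array([-.35,-.35,.866]),tol=.0015)
    yw=np.arctan2(*n0[1::-1])if yaw is None else np.radians(yaw); n=np.array([np.cos(np.pi/6)*np.cos(yw),np.cos(np.pi/6)*np.sin(yw),.5])
    m=np.median(q,0)
    v=np.array([-n[0]*n[2],-n[1]*n[2],1-n[2]**2]);v/=np.linalg.norm(v);u=np.cross(v,n) # u left/right, v up-slope
    E=np.array(c['extrinsics']);K=np.array([[c['fx'],0,c['cx']],[0,c['fy'],c['cy']],[0,0,1.]]).astype(float)
    s=.00025;N=320;g=(np.arange(N)-N/2)*s
    A,B=np.meshgrid(g,g);X=m+A[...,None]*u-B[...,None]*v
    Xc=(X-E[:3,3])@E[:3,:3]
    px,_=cv2.projectPoints(Xc.reshape(-1,3),np.zeros(3),np.zeros(3),K,np.array(c['distortion'],float));px=px.reshape(N,N,2).astype(np.float32)
    rect=cv2.remap(c['color'],px[...,0],px[...,1],cv2.INTER_CUBIC)
    dep=cv2.remap(c['depth'],px[...,0],px[...,1],cv2.INTER_NEAREST)
    behind=(dep-Xc[...,2])
    return c,n,m,u,v,s,N,rect,behind,n0,qt
if __name__=='__main__':
    import sys
    c,n,m,u,v,s,N,rect,behind,n0,qt=mouth(sys.argv[1])
    hole=(behind>.004).astype(np.uint8); nl,lab,stt,cen=cv2.connectedComponentsWithStats(hole)
    for i in range(1,nl):
        if stt[i,4]>3000: print('comp',stt[i],cen[i],'eqdiam mm',2*np.sqrt(stt[i,4]/np.pi)*s*1e3,'ctr',(m+(cen[i][0]-N/2)*s*u-(cen[i][1]-N/2)*s*v).round(4))
    face=(abs(behind)<.004).astype(np.uint8)|hole
    cv2.imwrite('pics/rect_%s.png'%sys.argv[1],np.hstack([rect[:,:,::-1],cv2.cvtColor(hole*200+(abs(behind)<.002).astype(np.uint8)*90,cv2.COLOR_GRAY2BGR)]))
    print('m',m,'n0',n0,'u',u,'v',v)
E
python3 mouth.py w2
```

```text
comp [    0     0   320   320 34265] [159.20770465 126.8468408 ] eqdiam mm 52.21802430695647 ctr [0.5711 0.0419 0.1964]
comp [ 107  123  105  104 8183] [159.01368691 173.42820481] eqdiam mm 25.51827677686113 ctr [0.5753 0.0459 0.1864]
m [0.57393043 0.04491944 0.18926584] n0 [0.61947083 0.61002908 0.49408543] u [-0.70165598  0.71251589  0.        ] v [-0.35625794 -0.35082799  0.8660254 ]
```

View pics/rect_w2.png

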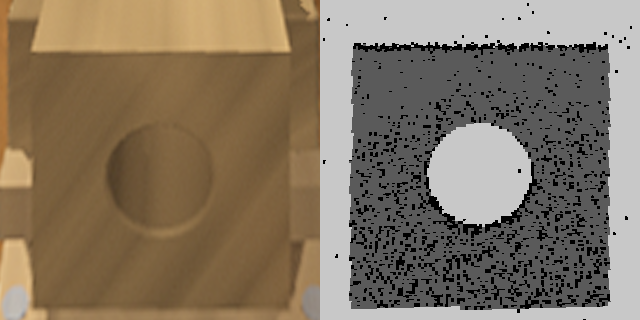

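Run:
```python
from h import *
plan([.576,.325,.16], toolR(D,np.array([0,1.,0])),1)
T=cloud(load('top'));print('glue',T[150,323],T[140,323],'jar',T[145,374])
```

```text
call 0 travel [0.1093, 0.1887, -0.1906] rot [-44.25, -0.07, 0.0]
glue [0.71640198 0.11003248 0.12502903] [0.72967603 0.10986139 0.16969852] jar [ 0.75056967 -0.03601028  0.06905147]
```

carry_out([
  {"travel": [0.02, 0.06, -0.06], "rotation": [-20, 0, 0], "fingers": 0.093},
  {"travel": [0.02, 0.06, -0.06], "rotation": [-20, 0, 0], "fingers": 0.093},
  {"travel": [0.109, 0.1887, -0.1906], "rotation": [-44.2, 0, 0], "fingers": 0.093},
  {"travel": [0.109, 0.1887, -0.1906], "rotation": [-44.2, 0, 0], "fingers": 0.093},
  {"travel": [0.109, 0.1887, -0.1906], "rotation": [-44.2, 0, 0], "fingers": 0.093},
  {"travel": [0.109, 0.1887, -0.1906], "rotation": [-44.2, 0, 0], "fingers": 0.093},
  {"travel": [0.109, 0.1887, -0.1906], "rotation": [-44.2, 0, 0], "fingers": 0.093},
  {"travel": [0.109, 0.1887, -0.1906], "rotation": [-44.2, 0, 0], "fingers": 0.093},
])

```text
clock: 2.5
tool_pos: [0.5732, 0.3306, 0.1565]
ee_rot: [-0.006, 1.576, 0.005]
force: [-0.1, -0.0, -0.7]
width: 0.093
```

carry_out([
  {"travel": [0, 0, 0], "rotation": [0, 0, 0], "fingers": 0.093},
  {"travel": [0, 0, 0], "rotation": [0, 0, 0], "fingers": 0.093},
  {"travel": [0, 0, 0], "rotation": [0, 0, 0], "fingers": 0.093},
])

```text
clock: 2.75
tool_pos: [0.5773, 0.3239, 0.1615]
ee_rot: [0.003, 1.57, -0.002]
force: [0.5, -0.1, -0.6]
width: 0.0928
```

Run:
```python
from h import *
p,Rt=cur();print(p,Rt.as_matrix().round(3).tolist()); c=shot('wrist','w3'); C=cloud(c)
m=np.all((C>[.52,.2,.006])&(C<[.63,.44,.05]),-1); q=C[m]
xy=q[:,:2]; print(len(q))
cc=np.median(xy,0);d=np.linalg.svd(xy-cc,full_matrices=False)[2][0];d*=-np.sign(d[1]) # go direction -y
n=np.array([-d[1],d[0]]);l=(xy-cc)@d;w=(xy-cc)@n
print('med',cc,'d',d,'l',np.percentile(l,[0.3,99.7]))
for k in np.arange(-.09,.11,.006):
    f=(l>k)&(l<k+.006)
    if f.sum()>5:print(' %.3f n%d w %.4f %.4f z %.4f'%(k,f.sum(),*np.percentile(w[f],[1,99]),np.percentile(q[f,2],95)))
# top handle face
t=q[(q[:,2]>.0255)&(q[:,2]<.0305)&(abs((q[:,:2]-cc)@d)<.05)]
print('bench',np.nanmedian(C[50:200,450:600,2]))
```

```text
[0.5772732  0.32391276 0.16153689] [[0.001, 0.003, 1.0], [0.0, 1.0, -0.003], [-1.0, 0.0, 0.001]]
6415
med [0.57751907 0.33294938] d [ 0.02160529 -0.99976658] l [-0.06674152  0.0861731 ]
 -0.072 n58 w -0.0138 0.0123 z 0.0275
 -0.066 n310 w -0.0135 0.0133 z 0.0279
 -0.060 n302 w -0.0138 0.0134 z 0.0280
 -0.054 n323 w -0.0140 0.0143 z 0.0280
 -0.048 n231 w -0.0142 0.0141 z 0.0277
 -0.042 n271 w -0.0126 0.0123 z 0.0270
 -0.036 n292 w -0.0135 0.0136 z 0.0281
 -0.030 n299 w -0.0138 0.0135 z 0.0283
 -0.024 n291 w -0.0140 0.0134 z 0.0282
 -0.018 n283 w -0.0134 0.0133 z 0.0281
 -0.012 n276 w -0.0137 0.0132 z 0.0281
 -0.006 n278 w -0.0139 0.0132 z 0.0281
 0.000 n273 w -0.0140 0.0133 z 0.0283
 0.006 n273 w -0.0135 0.0139 z 0.0281
 0.012 n261 w -0.0137 0.0137 z 0.0280
 0.018 n265 w -0.0139 0.0137 z 0.0281
 0.024 n262 w -0.0141 0.0136 z 0.0280
 0.030 n229 w -0.0135 0.0135 z 0.0277
 0.036 n103 w -0.0084 0.0087 z 0.0242
 0.042 n278 w -0.0119 0.0121 z 0.0257
 0.048 n203 w -0.0120 0.0120 z 0.0257
 0.054 n204 w -0.0123 0.0119 z 0.0257
 0.060 n200 w -0.0124 0.0118 z 0.0254
 0.066 n197 w -0.0118 0.0117 z 0.0254
 0.072 n195 w -0.0120 0.0116 z 0.0253
 0.078 n185 w -0.0123 0.0115 z 0.0257
 0.084 n73 w -0.0108 0.0106 z 0.0248
bench -0.0012361767318788963
```

View pics/w3.png

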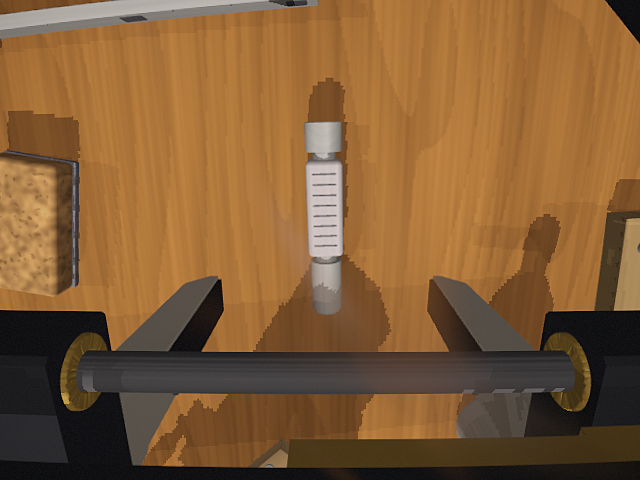

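carry_out([
  {"travel": [0.04, 0.011, 0.0], "rotation": [-1.4, 0, 0], "fingers": 0.093},
  {"travel": [0.08, 0.011, 0.0], "rotation": [-1.4, 0, 0], "fingers": 0.093},
  {"travel": [0.11, 0.011, 0.0], "rotation": [-1.4, 0, 0], "fingers": 0.093},
  {"travel": [0.13, 0.011, 0.0], "rotation": [-1.4, 0, 0], "fingers": 0.093},
  {"travel": [0.145, 0.011, 0.0], "rotation": [-1.4, 0, 0], "fingers": 0.093},
  {"travel": [0.15, 0.011, 0.0], "rotation": [-1.4, 0, 0], "fingers": 0.093},
  {"travel": [0.15, 0.011, 0.0], "rotation": [-1.4, 0, 0], "fingers": 0.093},
  {"travel": [0.15, 0.011, 0.0], "rotation": [-1.4, 0, 0], "fingers": 0.093},
])

```text
clock: 3.47
tool_pos: [0.5783, 0.3352, 0.0121]
ee_rot: [-0.015, 1.569, 0.017]
force: [-0.7, -0.6, 0.7]
width: 0.0929
```

carry_out([
  {"travel": [0.0075, -0.0005, -0.0008], "rotation": [0, 0, 0], "fingers": 0.093},
  {"travel": [0.0075, -0.0005, -0.0008], "rotation": [0, 0, 0], "fingers": 0.06},
  {"travel": [0.0075, -0.0005, -0.0008], "rotation": [0, 0, 0], "fingers": 0.045},
  {"travel": [0.0075, -0.0005, -0.0008], "rotation": [0, 0, 0], "fingers": 0.035},
  {"travel": [0.0075, -0.0005, -0.0008], "rotation": [0, 0, 0], "fingers": 0.02},
  {"travel": [0.0075, -0.0005, -0.0008], "rotation": [0, 0, 0], "fingers": 0.02},
  {"travel": [0.0075, -0.0005, -0.0008], "rotation": [0, 0, 0], "fingers": 0.02},
  {"travel": [0.0075, -0.0005, -0.0008], "rotation": [0, 0, 0], "fingers": 0.02},
], newtons=30)

```text
clock: 4.13
tool_pos: [0.5767, 0.3346, 0.0032]
ee_rot: [-0.016, 1.571, 0.016]
force: [-0.2, 0.5, -1.0]
width: 0.0508
```

carry_out([
  {"travel": [0, 0, 0], "rotation": [0, 0, 0], "fingers": 0.0},
  {"travel": [0, 0, 0], "rotation": [0, 0, 0], "fingers": 0.0},
  {"travel": [0, 0, 0], "rotation": [0, 0, 0], "fingers": 0.0},
  {"travel": [0, 0, 0], "rotation": [0, 0, 0], "fingers": 0.0},
], newtons=50)

```text
clock: 4.47
tool_pos: [0.5767, 0.3346, 0.0031]
ee_rot: [-0.016, 1.571, 0.016]
force: [0.4, -0.4, -0.5]
width: 0.0279
```

carry_out([
  {"travel": [-0.01, 0, 0], "rotation": [0, 0, 0], "fingers": 0.0},
  {"travel": [-0.04, 0, 0], "rotation": [0, 0, 0], "fingers": 0.0},
  {"travel": [-0.08, 0, 0], "rotation": [0, 0, 0], "fingers": 0.0},
  {"travel": [-0.12, 0, 0], "rotation": [0, 0, 0], "fingers": 0.0},
  {"travel": [-0.16, 0, 0], "rotation": [0, 0, 0], "fingers": 0.0},
  {"travel": [-0.2, 0, 0], "rotation": [0, 0, 0], "fingers": 0.0},
  {"travel": [-0.24, 0, 0], "rotation": [0, 0, 0], "fingers": 0.0},
  {"travel": [-0.26, 0, 0], "rotation": [0, 0, 0], "fingers": 0.0},
])

```text
clock: 5.13
tool_pos: [0.5772, 0.3349, 0.2692]
ee_rot: [-0.014, 1.565, 0.018]
force: [1.1, 0.6, -2.9]
width: 0.0276
```

```bash
cat >> h.py <<'E'
yw=np.radians(44.7); a=np.array([np.cos(np.pi/6)*np.cos(yw),np.cos(np.pi/6)*np.sin(yw),.5])
d0=np.array([.5*np.cos(yw),.5*np.sin(yw),-np.cos(np.pi/6)])
MOUTH=np.array([.5754,.0463,.185]); GO=np.array([-.0109,0,0]) # gauge centre in tool
def sockpose(dist,end,roll=-15,mouth=None):  # dist: handle centre from mouth along a; end=+1 go, -1 nogo
    x=R.from_rotvec(np.radians(roll)*a).apply(d0); Rt=toolR(x,end*a)
    return (MOUTH if mouth is None else mouth)+dist*a-Rt@GO, Rt
E
python3 - <<'E'
from h import *
print(cur()[0],get_state()['force'])
p,Rt=sockpose(.129,1);print(p,wrist_q(.1,1.9,Rt)); plan(p,Rt,2)
E
```

```text
[0.57721363 0.334902   0.26919025] [ 1.05603531  0.55305973 -2.94895576]
[0.66053481 0.12657896 0.24038197] [0.16450333 0.67645333 0.86263551]
call 0 travel [0.0143, -0.105, 0.0394] rot [24.54, -12.91, 11.03]
call 1 travel [0.0095, -0.0817, 0.0776] rot [24.54, -12.91, 11.03]
```

carry_out([
  {"travel": [0.0143, -0.105, 0.0394], "rotation": [24.54, -12.91, 11.03], "fingers": 0.0},
  {"travel": [0.0143, -0.105, 0.0394], "rotation": [24.54, -12.91, 11.03], "fingers": 0.0},
  {"travel": [0.0143, -0.105, 0.0394], "rotation": [24.54, -12.91, 11.03], "fingers": 0.0},
  {"travel": [0.0143, -0.105, 0.0394], "rotation": [24.54, -12.91, 11.03], "fingers": 0.0},
  {"travel": [0.0143, -0.105, 0.0394], "rotation": [24.54, -12.91, 11.03], "fingers": 0.0},
])

```text
clock: 5.55
tool_pos: [0.6171, 0.2283, 0.2485]
ee_rot: [0.465, 1.318, -0.167]
force: [-0.4, 0.3, -3.9]
width: 0.0276
```

carry_out([
  {"travel": [0.0095, -0.0817, 0.0776], "rotation": [24.54, -12.91, 11.03], "fingers": 0.0},
  {"travel": [0.0095, -0.0817, 0.0776], "rotation": [24.54, -12.91, 11.03], "fingers": 0.0},
  {"travel": [0.0095, -0.0817, 0.0776], "rotation": [24.54, -12.91, 11.03], "fingers": 0.0},
  {"travel": [0.0095, -0.0817, 0.0776], "rotation": [24.54, -12.91, 11.03], "fingers": 0.0},
  {"travel": [0.0095, -0.0817, 0.0776], "rotation": [24.54, -12.91, 11.03], "fingers": 0.0},
  {"travel": [0.0095, -0.0817, 0.0776], "rotation": [24.54, -12.91, 11.03], "fingers": 0.0},
  {"travel": [0.0095, -0.0817, 0.0776], "rotation": [24.54, -12.91, 11.03], "fingers": 0.0},
])

```text
clock: 6.13
tool_pos: [0.6598, 0.1278, 0.235]
ee_rot: [0.895, 1.014, -0.325]
force: [0.1, -0.9, -3.3]
width: 0.0275
```

Run:
```python
from h import *
print(cur()[0],get_state()['force'],get_state()['qpos'])
p,Rt=sockpose(.129,1);plan(p,Rt,1)
shot('wrist','w4')
c=shot('scene','s4')
im=np.vstack([cv2.imread('pics/w4.png')[230:480,120:520]])
im2=cv2.resize(c['color'][180:320,230:370,::-1],(400,400),interpolation=cv2.INTER_CUBIC)
cv2.imwrite('pics/v4.png',np.vstack([cv2.resize(im,(640,400))[:, :400*2],cv2.copyMakeBorder(im2,0,0,0,240,cv2.BORDER_CONSTANT)])[:600] if 0 else np.hstack([cv2.resize(im,(400,250)),cv2.copyMakeBorder(im2[:250],0,0,0,0,cv2.BORDER_CONSTANT)]))
```

```text
[0.65980491 0.12777187 0.23498636] [ 0.0925294 -0.8752494 -3.2667574] [0.07363126 0.33349291 1.75169206 0.24250832 0.5074106  0.74892489]
call 0 travel [-0.0043, 0.0024, 0.0026] rot [0.36, -0.25, 0.36]
```

View pics/w4.png

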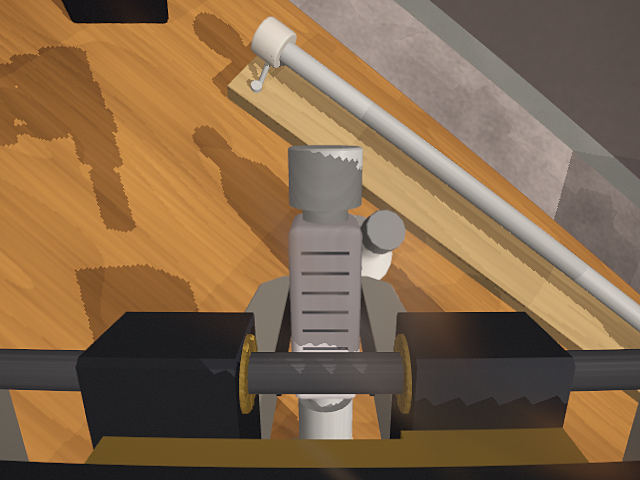

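Run:
```python
from h import *
p,Rt=cur();print(p)
c=load('w4');c['extrinsics']=np.array([[-.0004,-.2651,.9642,-.1649],[.0004,-.9642,-.2651,.0732],[1,.0003,.0005,-.0006],[0,0,0,1.]])
C=cloud(c).reshape(-1,3)
q=C[(abs(C[:,2])<.02)&(C[:,1]>-.02)&(C[:,1]<.07)&(C[:,0]>-.04)&(C[:,0]<.02)]
h=q[(q[:,1]<.034)&(abs(q[:,2])<.01)&(q[:,0]<-.018)];h=h[h[:,1]>np.percentile(h[:,1],10)]
A=np.c_[h[:,1],h[:,2],np.ones(len(h))];s=np.linalg.lstsq(A,h[:,0],rcond=None)[0];r=h[:,0]-A@s;k=abs(r)<.0012;s=np.linalg.lstsq(A[k],h[k,0],rcond=None)[0]
print('top face x = ',s,'deg',np.degrees(s[:2]),len(h),k.sum(),'y range',h[:,1].min(),h[:,1].max())
for lo in np.arange(0,.07,.006):
    f=(q[:,1]>lo)&(q[:,1]<lo+.006)
    if f.sum()>10: print('%.3f n%d z %.4f %.4f mid %.4f xmin %.4f'%(lo,f.sum(),*np.percentile(q[f,2],[1,99]),np.percentile(q[f,2],[1,99]).mean(),np.percentile(q[f,0],3)))
print('nogo end y',np.percentile(q[:,1],99.5))
plan(*sockpose(.129,1))
```

```text
[0.66015268 0.12752897 0.23504759]
top face x =  [-0.00738579  0.00156946 -0.02375808] deg [-0.42317436  0.08992354] 5403 5160 y range -0.008505778061360936 0.033996955921075565
0.000 n1115 z -0.0143 0.0132 mid -0.0005 xmin -0.0362
0.006 n2385 z -0.0198 0.0198 mid -0.0000 xmin -0.0387
0.012 n1048 z -0.0141 0.0134 mid -0.0003 xmin -0.0248
0.018 n1073 z -0.0140 0.0132 mid -0.0004 xmin -0.0250
0.024 n1128 z -0.0142 0.0132 mid -0.0005 xmin -0.0250
0.030 n1213 z -0.0140 0.0131 mid -0.0005 xmin -0.0249
0.036 n1164 z -0.0128 0.0120 mid -0.0004 xmin -0.0230
0.042 n912 z -0.0140 0.0132 mid -0.0004 xmin -0.0248
0.048 n1208 z -0.0142 0.0132 mid -0.0005 xmin -0.0249
0.054 n1234 z -0.0140 0.0130 mid -0.0005 xmin -0.0250
0.060 n1392 z -0.0142 0.0127 mid -0.0008 xmin -0.0249
nogo end y 0.06554748659570916
call 0 travel [-0.0044, 0.0023, 0.0022] rot [0.27, -0.2, 0.32]
```

```bash
sed -i 's/GO=np.array(\[-.0109/GO=np.array([-.0107/' h.py
python3 - <<'E'
from h import *
plan(*sockpose(.093,1))
E
```

```text
call 0 travel [-0.0044, -0.0337, 0.002] rot [0.27, -0.2, 0.32]
```

carry_out([
  {"travel": [-0.0044, 0, 0.002], "rotation": [0.27, -0.2, 0.32], "fingers": 0.0},
  {"travel": [-0.0044, -0.01, 0.002], "rotation": [0.27, -0.2, 0.32], "fingers": 0.0},
  {"travel": [-0.0044, -0.02, 0.002], "rotation": [0.27, -0.2, 0.32], "fingers": 0.0},
  {"travel": [-0.0044, -0.028, 0.002], "rotation": [0.27, -0.2, 0.32], "fingers": 0.0},
  {"travel": [-0.0044, -0.0337, 0.002], "rotation": [0.27, -0.2, 0.32], "fingers": 0.0},
  {"travel": [-0.0044, -0.0337, 0.002], "rotation": [0.27, -0.2, 0.32], "fingers": 0.0},
  {"travel": [-0.0044, -0.0337, 0.002], "rotation": [0.27, -0.2, 0.32], "fingers": 0.0},
  {"travel": [-0.0044, -0.0337, 0.002], "rotation": [0.27, -0.2, 0.32], "fingers": 0.0},
])

```text
clock: 6.9
tool_pos: [0.6383, 0.1037, 0.2225]
ee_rot: [0.906, 1.004, -0.327]
force: [0.3, 0.4, -3.6]
width: 0.0279
```

```bash
cat > st.py <<'E'
from h import *
import sys
s=get_state();p,Rt=cur();end=float(sys.argv[1]);dist=float(sys.argv[2])
g=p+Rt.as_matrix()@GO; e=g-MOUTH; M2=sockpose(.1,end)[1]
print('t %.2f'%s['clock'],'axial',round(float(e@a),4),'lat x,z',(M2.T@e)[[0,2]].round(4),'F tool',(Rt.inv().apply(s['force']-np.array([0,0,-3.4]))).round(1),'M tool',Rt.inv().apply(s['moment']).round(2),'ang',np.degrees(np.arccos(min(1,abs(Rt.as_matrix()[:,1]@a)))).round(2))
plan(*sockpose(dist,end))
E
python3 st.py 1 .086
```

```text
t 6.90 axial 0.0924 lat x,z [-0.      0.0007] F tool [ 0.4  0.3 -0.2] M tool [-0.    0.31 -0.71] ang 0.22
call 0 travel [0.0, -0.0064, -0.0007] rot [-0.22, 0.12, -0.04]
```

carry_out([
  {"travel": [0, -0.0015, -0.0004], "rotation": [-0.2, 0, 0], "fingers": 0.0},
  {"travel": [0, -0.003, -0.0004], "rotation": [-0.2, 0, 0], "fingers": 0.0},
  {"travel": [0, -0.0045, -0.0004], "rotation": [-0.2, 0, 0], "fingers": 0.0},
  {"travel": [0, -0.006, -0.0004], "rotation": [-0.2, 0, 0], "fingers": 0.0},
  {"travel": [0, -0.0065, -0.0004], "rotation": [-0.2, 0, 0], "fingers": 0.0},
  {"travel": [0, -0.0065, -0.0004], "rotation": [-0.2, 0, 0], "fingers": 0.0},
])

```text
clock: 7.4
tool_pos: [0.6335, 0.0997, 0.2185]
ee_rot: [0.903, 1.005, -0.326]
force: [-0.6, -0.6, -3.0]
width: 0.0279
```

```bash
python3 st.py 1 .082
```

```text
t 7.40 axial 0.0851 lat x,z [0.0002 0.0001] F tool [-0.8 -0.5  0.2] M tool [-0.04  0.3  -0.72] ang 0.05
call 0 travel [-0.0002, -0.0031, -0.0001] rot [-0.05, 0.1, 0.0]
```

carry_out([
  {"travel": [0, -0.001, 0], "rotation": [0, 0, 0], "fingers": 0.0},
  {"travel": [0, -0.002, 0], "rotation": [0, 0, 0], "fingers": 0.0},
  {"travel": [0, -0.003, 0], "rotation": [0, 0, 0], "fingers": 0.0},
  {"travel": [0, -0.004, 0], "rotation": [0, 0, 0], "fingers": 0.0},
  {"travel": [0, -0.004, 0], "rotation": [0, 0, 0], "fingers": 0.0},
])

```text
clock: 7.82
tool_pos: [0.631, 0.0973, 0.2164]
ee_rot: [0.903, 1.005, -0.326]
force: [0.2, 0.1, -2.8]
width: 0.0278
```

```bash
python3 st.py 1 .077
```

```text
t 7.82 axial 0.081 lat x,z [0.0002 0.0001] F tool [-0.4  0.5  0.2] M tool [ 0.04  0.34 -0.65] ang 0.04
call 0 travel [-0.0002, -0.004, -0.0001] rot [-0.04, 0.1, 0.01]
```

carry_out([
  {"travel": [0, -0.001, 0], "rotation": [0, 0, 0], "fingers": 0.0},
  {"travel": [0, -0.002, 0], "rotation": [0, 0, 0], "fingers": 0.0},
  {"travel": [0, -0.003, 0], "rotation": [0, 0, 0], "fingers": 0.0},
  {"travel": [0, -0.004, 0], "rotation": [0, 0, 0], "fingers": 0.0},
  {"travel": [0, -0.005, 0], "rotation": [0, 0, 0], "fingers": 0.0},
  {"travel": [0, -0.006, 0], "rotation": [0, 0, 0], "fingers": 0.0},
  {"travel": [0, -0.006, 0], "rotation": [0, 0, 0], "fingers": 0.0},
])

```text
clock: 8.4
tool_pos: [0.6273, 0.0936, 0.2134]
ee_rot: [0.903, 1.005, -0.326]
force: [-0.5, 0.7, -3.8]
width: 0.0274
```

```bash
python3 st.py 1 .065
```

```text
t 8.40 axial 0.075 lat x,z [0.0002 0.    ] F tool [ 0.1 -0.1 -1. ] M tool [ 0.01  0.31 -0.71] ang 0.04
call 0 travel [-0.0002, -0.01, -0.0] rot [-0.04, 0.09, 0.01]
```

carry_out([
  {"travel": [0, -0.002, 0], "rotation": [0, 0, 0], "fingers": 0.0},
  {"travel": [0, -0.004, 0], "rotation": [0, 0, 0], "fingers": 0.0},
  {"travel": [0, -0.006, 0], "rotation": [0, 0, 0], "fingers": 0.0},
  {"travel": [0, -0.008, 0], "rotation": [0, 0, 0], "fingers": 0.0},
  {"travel": [0, -0.01, 0], "rotation": [0, 0, 0], "fingers": 0.0},
  {"travel": [0, -0.012, 0], "rotation": [0, 0, 0], "fingers": 0.0},
  {"travel": [0, -0.012, 0], "rotation": [0, 0, 0], "fingers": 0.0},
])

```text
clock: 8.98
tool_pos: [0.6198, 0.0862, 0.2072]
ee_rot: [0.903, 1.005, -0.326]
force: [-0.6, -0.6, -3.4]
width: 0.0276
```

```bash
python3 st.py 1 .055
```

```text
t 8.98 axial 0.0627 lat x,z [ 0.0002 -0.    ] F tool [-0.3 -0.7  0.1] M tool [-0.02  0.39 -0.74] ang 0.05
call 0 travel [-0.0002, -0.0077, -0.0] rot [-0.05, 0.09, 0.02]
```

carry_out([
  {"travel": [0, -0.002, 0], "rotation": [0, 0, 0], "fingers": 0.0},
  {"travel": [0, -0.004, 0], "rotation": [0, 0, 0], "fingers": 0.0},
  {"travel": [0, -0.006, 0], "rotation": [0, 0, 0], "fingers": 0.0},
  {"travel": [0, -0.008, 0], "rotation": [0, 0, 0], "fingers": 0.0},
  {"travel": [0, -0.01, 0], "rotation": [0, 0, 0], "fingers": 0.0},
  {"travel": [0, -0.01, 0], "rotation": [0, 0, 0], "fingers": 0.0},
])

```text
clock: 9.48
tool_pos: [0.6136, 0.0801, 0.2022]
ee_rot: [0.903, 1.005, -0.326]
force: [-0.0, -0.1, -4.1]
width: 0.0275
```

```bash
python3 st.py 1 .049
```

```text
t 9.48 axial 0.0528 lat x,z [ 0.0002 -0.    ] F tool [ 0.5 -0.4 -0.1] M tool [-0.01  0.28 -0.67] ang 0.06
call 0 travel [-0.0002, -0.0038, 0.0] rot [-0.05, 0.09, 0.02]
```

carry_out([
  {"travel": [0, -0.0005, 0], "rotation": [0, 0, 0], "fingers": 0.0},
  {"travel": [0, -0.001, 0], "rotation": [0, 0, 0], "fingers": 0.0},
  {"travel": [0, -0.0015, 0], "rotation": [0, 0, 0], "fingers": 0.0},
  {"travel": [0, -0.002, 0], "rotation": [0, 0, 0], "fingers": 0.0},
  {"travel": [0, -0.0025, 0], "rotation": [0, 0, 0], "fingers": 0.0},
  {"travel": [0, -0.003, 0], "rotation": [0, 0, 0], "fingers": 0.0},
  {"travel": [0, -0.003, 0], "rotation": [0, 0, 0], "fingers": 0.0},
])

```text
clock: 10.07
tool_pos: [0.612, 0.0785, 0.201]
ee_rot: [0.903, 1.005, -0.326]
force: [-0.9, -0.1, -4.4]
width: 0.0276
```

```bash
python3 st.py 1 .049
```

```text
t 10.07 axial 0.0501 lat x,z [0.0002 0.    ] F tool [ 0.3 -1.1 -0.7] M tool [ 0.05  0.34 -0.65] ang 0.04
call 0 travel [-0.0002, -0.0011, -0.0] rot [-0.04, 0.1, 0.0]
```

carry_out([
  {"travel": [0, -0.0003, 0], "rotation": [0, 0, 0], "fingers": 0.0},
  {"travel": [0, -0.0006, 0], "rotation": [0, 0, 0], "fingers": 0.0},
  {"travel": [0, -0.0009, 0], "rotation": [0, 0, 0], "fingers": 0.0},
  {"travel": [0, -0.0012, 0], "rotation": [0, 0, 0], "fingers": 0.0},
  {"travel": [0, -0.0012, 0], "rotation": [0, 0, 0], "fingers": 0.0},
])

```text
clock: 10.48
tool_pos: [0.6116, 0.0779, 0.2007]
ee_rot: [0.903, 1.004, -0.326]
force: [1.5, 1.8, -3.5]
width: 0.0277
```

```bash
python3 st.py 1 .049
```

```text
t 10.48 axial 0.0494 lat x,z [0.0001 0.0002] F tool [ 1.2  1.9 -0.6] M tool [ 0.09  0.38 -0.22] ang 0.06
call 0 travel [-0.0001, -0.0004, -0.0002] rot [-0.04, 0.12, -0.04]
```

carry_out([
  {"travel": [0, -0.0003, 0], "rotation": [0, 0, 0], "fingers": 0.0},
  {"travel": [0, -0.0006, 0], "rotation": [0, 0, 0], "fingers": 0.0},
  {"travel": [0, -0.0006, 0], "rotation": [0, 0, 0], "fingers": 0.0},
  {"travel": [0, -0.0006, 0], "rotation": [0, 0, 0], "fingers": 0.0},
])

```text
clock: 10.82
tool_pos: [0.6116, 0.0778, 0.2009]
ee_rot: [0.904, 1.003, -0.325]
force: [3.6, 5.6, -2.2]
width: 0.0278
```

```bash
python3 st.py 1 .049
```

```text
t 10.82 axial 0.0493 lat x,z [-0.0001  0.0003] F tool [ 1.8  6.2 -1.9] M tool [0.13 0.59 0.44] ang 0.1
call 0 travel [0.0001, -0.0004, -0.0003] rot [-0.04, 0.14, -0.09]
```

carry_out([
  {"travel": [0, 0, 0], "rotation": [0, 0, 0], "fingers": 0.0},
  {"travel": [0, 0.001, 0], "rotation": [0, 0, 0], "fingers": 0.0},
  {"travel": [0, 0.01, 0], "rotation": [0, 0, 0], "fingers": 0.0},
  {"travel": [0, 0.022, 0], "rotation": [0, 0, 0], "fingers": 0.0},
  {"travel": [0, 0.036, 0], "rotation": [0, 0, 0], "fingers": 0.0},
  {"travel": [0, 0.055, 0], "rotation": [0, 0, 0], "fingers": 0.0},
  {"travel": [0, 0.08, 0], "rotation": [0, 0, 0], "fingers": 0.0},
  {"travel": [0, 0.1, 0], "rotation": [0, 0, 0], "fingers": 0.0},
])

```text
clock: 11.48
tool_pos: [0.6731, 0.1388, 0.2506]
ee_rot: [0.903, 1.005, -0.327]
force: [0.8, 0.5, -3.6]
width: 0.0277
```

```bash
python3 st.py 1 .15
python3 - <<'E'
from h import *
for e in(1,-1):print(sockpose(.15,e)[1].round(3).tolist(), get_state()['qpos'])
E
```

```text
t 11.48 axial 0.1493 lat x,z [0.0002 0.0001] F tool [ 0.7  0.6 -0. ] M tool [-0.02  0.27 -0.61] ang 0.06
call 0 travel [-0.0002, 0.0007, -0.0002] rot [-0.05, 0.11, 0.04]
[[0.525, 0.616, 0.587], [0.156, 0.609, -0.778], [-0.837, 0.5, 0.224]] [0.09345851 0.33974595 1.70332787 0.20519871 0.53602234 0.8096792 ]
[[0.525, -0.616, -0.587], [0.156, -0.609, 0.778], [-0.837, -0.5, -0.224]] [0.09345851 0.33974595 1.70332787 0.20519871 0.53602234 0.8096792 ]
```

carry_out([
  {"travel": [0, 0, 0], "rotation": [-56, 0, 0], "fingers": 0.0},
  {"travel": [0, 0, 0], "rotation": [-56, 0, 0], "fingers": 0.0},
  {"travel": [0, 0, 0], "rotation": [-56, 0, 0], "fingers": 0.0},
  {"travel": [0, 0, 0], "rotation": [-56, 0, 0], "fingers": 0.0},
  {"travel": [0, 0, 0], "rotation": [-56, 0, 0], "fingers": 0.0},
  {"travel": [0, 0, 0], "rotation": [-56, 0, 0], "fingers": 0.0},
  {"travel": [0, 0, 0], "rotation": [-56, 0, 0], "fingers": 0.0},
  {"travel": [0, 0, 0], "rotation": [-56, 0, 0], "fingers": 0.0},
])

```text
clock: 12.15
tool_pos: [0.6722, 0.1381, 0.2495]
ee_rot: [0.008, 1.002, 0.18]
force: [-1.1, 0.5, -3.8]
width: 0.0276
```

carry_out([
  {"travel": [0, 0, 0], "rotation": [-56, 0, 0], "fingers": 0.0},
  {"travel": [0, 0, 0], "rotation": [-56, 0, 0], "fingers": 0.0},
  {"travel": [0, 0, 0], "rotation": [-56, 0, 0], "fingers": 0.0},
  {"travel": [0, 0, 0], "rotation": [-56, 0, 0], "fingers": 0.0},
  {"travel": [0, 0, 0], "rotation": [-56, 0, 0], "fingers": 0.0},
  {"travel": [0, 0, 0], "rotation": [-56, 0, 0], "fingers": 0.0},
  {"travel": [0, 0, 0], "rotation": [-56, 0, 0], "fingers": 0.0},
  {"travel": [0, 0, 0], "rotation": [-56, 0, 0], "fingers": 0.0},
])

```text
clock: 12.82
tool_pos: [0.6722, 0.1381, 0.2495]
ee_rot: [-0.881, 0.83, 0.653]
force: [0.1, 0.2, -3.7]
width: 0.0274
```

carry_out([
  {"travel": [0, 0, 0], "rotation": [-56, 0, 0], "fingers": 0.0},
  {"travel": [0, 0, 0], "rotation": [-56, 0, 0], "fingers": 0.0},
  {"travel": [0, 0, 0], "rotation": [-56, 0, 0], "fingers": 0.0},
  {"travel": [0, 0, 0], "rotation": [-56, 0, 0], "fingers": 0.0},
  {"travel": [0, 0, 0], "rotation": [-56, 0, 0], "fingers": 0.0},
  {"travel": [0, 0, 0], "rotation": [-56, 0, 0], "fingers": 0.0},
  {"travel": [0, 0, 0], "rotation": [-56, 0, 0], "fingers": 0.0},
  {"travel": [0, 0, 0], "rotation": [-56, 0, 0], "fingers": 0.0},
])

```text
clock: 13.48
tool_pos: [0.6722, 0.1381, 0.2495]
ee_rot: [-1.752, 0.478, 1.082]
force: [-0.2, -0.5, -3.7]
width: 0.0275
```

carry_out([
  {"travel": [0, 0, 0], "rotation": [-12, 0, 0], "fingers": 0.0},
  {"travel": [0, 0, 0], "rotation": [-12, 0, 0], "fingers": 0.0},
  {"travel": [0, 0, 0], "rotation": [-12, 0, 0], "fingers": 0.0},
  {"travel": [0, 0, 0], "rotation": [-12, 0, 0], "fingers": 0.0},
  {"travel": [0, 0, 0], "rotation": [-12, 0, 0], "fingers": 0.0},
])

```text
clock: 13.9
tool_pos: [0.6724, 0.1382, 0.2499]
ee_rot: [-1.926, 0.379, 1.162]
force: [-0.1, 0.5, -4.8]
width: 0.0278
```

```bash
python3 st.py -1 .08; python3 -c "
from h import *
print(get_state()['qpos'])"
```

```text
t 13.90 axial 0.1481 lat x,z [ 0.0003 -0.0001] F tool [1.2 0.4 0.8] M tool [ 0.05 -0.33  0.6 ] ang 0.21
call 0 travel [-0.0003, 0.0681, -0.0002] rot [-0.21, -0.09, -0.03]
[ 0.09218264  0.33915277  1.7060588   0.20801803  0.53442023 -2.33281637]
```

carry_out([
  {"travel": [0, 0.02, 0], "rotation": [-0.2, 0, 0], "fingers": 0.0},
  {"travel": [0, 0.04, 0], "rotation": [-0.2, 0, 0], "fingers": 0.0},
  {"travel": [0, 0.055, 0], "rotation": [-0.2, 0, 0], "fingers": 0.0},
  {"travel": [0, 0.065, 0], "rotation": [-0.2, 0, 0], "fingers": 0.0},
  {"travel": [0, 0.071, 0], "rotation": [-0.2, 0, 0], "fingers": 0.0},
  {"travel": [0, 0.075, 0], "rotation": [-0.2, 0, 0], "fingers": 0.0},
  {"travel": [0, 0.077, 0], "rotation": [-0.2, 0, 0], "fingers": 0.0},
  {"travel": [0, 0.077, 0], "rotation": [-0.2, 0, 0], "fingers": 0.0},
])

```text
clock: 14.57
tool_pos: [0.6253, 0.0914, 0.2118]
ee_rot: [-1.932, 0.376, 1.163]
force: [0.1, -0.9, -3.9]
width: 0.0279
```

```bash
python3 st.py -1 .066
```

```text
t 14.57 axial 0.0716 lat x,z [ 0.0001 -0.0002] F tool [ 0.3  0.8 -0.6] M tool [ 0.07 -0.31  0.57] ang 0.13
call 0 travel [-0.0001, 0.0056, 0.0002] rot [0.13, -0.11, 0.01]
```

carry_out([
  {"travel": [0, 0.001, 0], "rotation": [0, 0, 0], "fingers": 0.0},
  {"travel": [0, 0.002, 0], "rotation": [0, 0, 0], "fingers": 0.0},
  {"travel": [0, 0.003, 0], "rotation": [0, 0, 0], "fingers": 0.0},
  {"travel": [0, 0.0035, 0], "rotation": [0, 0, 0], "fingers": 0.0},
  {"travel": [0, 0.004, 0], "rotation": [0, 0, 0], "fingers": 0.0},
  {"travel": [0, 0.004, 0], "rotation": [0, 0, 0], "fingers": 0.0},
])

```text
clock: 15.07
tool_pos: [0.6226, 0.089, 0.2096]
ee_rot: [-1.932, 0.375, 1.164]
force: [-0.4, 0.9, -3.8]
width: 0.0276
```

```bash
python3 st.py -1 .066
```

```text
t 15.07 axial 0.0674 lat x,z [ 0.0002 -0.0001] F tool [ 0.2 -0.1  1. ] M tool [ 0.06 -0.38  0.6 ] ang 0.16
call 0 travel [-0.0002, 0.0014, 0.0001] rot [0.16, -0.1, -0.0]
```

carry_out([
  {"travel": [0, 0.0004, 0], "rotation": [0, 0, 0], "fingers": 0.0},
  {"travel": [0, 0.0008, 0], "rotation": [0, 0, 0], "fingers": 0.0},
  {"travel": [0, 0.0012, 0], "rotation": [0, 0, 0], "fingers": 0.0},
  {"travel": [0, 0.0016, 0], "rotation": [0, 0, 0], "fingers": 0.0},
  {"travel": [0, 0.0016, 0], "rotation": [0, 0, 0], "fingers": 0.0},
])

```text
clock: 15.48
tool_pos: [0.6221, 0.0883, 0.2093]
ee_rot: [-1.932, 0.375, 1.162]
force: [1.6, 4.9, -2.6]
width: 0.0274
```

```bash
python3 st.py -1 .066
```

```text
t 15.48 axial 0.0664 lat x,z [ 0.     -0.0002] F tool [ 0.9 -4.4  2.7] M tool [ 0.1  -0.56 -0.32] ang 0.16
call 0 travel [-0.0, 0.0004, 0.0002] rot [0.15, -0.12, 0.07]
```

carry_out([
  {"travel": [0, 0.0003, 0], "rotation": [0, 0, 0], "fingers": 0.0},
  {"travel": [0, 0.0006, 0], "rotation": [0, 0, 0], "fingers": 0.0},
  {"travel": [0, 0.0006, 0], "rotation": [0, 0, 0], "fingers": 0.0},
  {"travel": [0, 0.0006, 0], "rotation": [0, 0, 0], "fingers": 0.0},
  {"travel": [0, 0.0006, 0], "rotation": [0, 0, 0], "fingers": 0.0},
  {"travel": [0, 0.0006, 0], "rotation": [0, 0, 0], "fingers": 0.0},
  {"travel": [0, 0.0006, 0], "rotation": [0, 0, 0], "fingers": 0.0},
  {"travel": [0, 0.0006, 0], "rotation": [0, 0, 0], "fingers": 0.0},
])

```text
clock: 16.15
tool_pos: [0.622, 0.0882, 0.2094]
ee_rot: [-1.932, 0.374, 1.162]
force: [4.6, 7.7, -2.4]
width: 0.0278
```

```bash
python3 st.py -1 .15
```

```text
t 16.15 axial 0.0664 lat x,z [-0.0001 -0.0003] F tool [ 2.8 -8.1  3.1] M tool [ 0.17 -0.79 -0.88] ang 0.19
call 0 travel [0.0003, -0.0836, 0.0001] rot [0.15, -0.14, 0.12]
```

carry_out([
  {"travel": [0, 0, 0], "rotation": [0, 0, 0], "fingers": 0.0},
  {"travel": [0, 0, 0], "rotation": [0, 0, 0], "fingers": 0.0},
  {"travel": [0, 0, 0], "rotation": [0, 0, 0], "fingers": 0.0},
  {"travel": [0, -0.001, 0], "rotation": [0, 0, 0], "fingers": 0.0},
  {"travel": [0, -0.015, 0], "rotation": [0, 0, 0], "fingers": 0.0},
  {"travel": [0, -0.04, 0], "rotation": [0, 0, 0], "fingers": 0.0},
  {"travel": [0, -0.075, 0], "rotation": [0, 0, 0], "fingers": 0.0},
  {"travel": [0, -0.1, 0], "rotation": [0, 0, 0], "fingers": 0.0},
])

```text
clock: 16.82
tool_pos: [0.6838, 0.1495, 0.2597]
ee_rot: [-1.932, 0.376, 1.162]
force: [0.1, -0.3, -3.5]
width: 0.0276
```

Run:
```python
from h import *
T=cloud(load('top'))
def box(x0,x1,y0,y1,z0,z1,n):
    for f in('top','scene'):
        C=cloud(load(f)).reshape(-1,3);k=np.all((C>[x0,y0,z0])&(C<[x1,y1,z1]),1);q=C[k]
        # largest blob via grid
        H,xe,ye=np.histogram2d(q[:,0],q[:,1],bins=[np.arange(x0,x1,.004),np.arange(y0,y1,.004)])
        nl,l,s,c=cv2.connectedComponentsWithStats((H>0).astype(np.uint8))
        i=1+np.argmax(s[1:,4]);ii=l[np.clip(((q[:,0]-x0)/.004).astype(int),0,l.shape[0]-1),np.clip(((q[:,1]-y0)/.004).astype(int),0,l.shape[1]-1)]==i
        r=cv2.minAreaRect(q[ii,:2].astype(np.float32)*1000);print(n,f,ii.sum(),np.round(r[0],1),np.round(r[1],1),round(r[2],1),'x',q[ii,0].min().round(3),q[ii,0].max().round(3),'y',q[ii,1].min().round(3),q[ii,1].max().round(3))
box(.45,.70,-.34,-.26,.014,.05,'chisel')
box(.45,.70,-.51,-.42,.014,.07,'plane')
box(.615,.70,-.44,-.35,.014,.05,'tin')
box(.40,.76,-.56,-.22,.016,.028,'tray')
c,R0=cur();print(c)
plan([.645,.0,.30],R0)
```

```text
chisel top 650 [ 559.  -282.7] [212.4  41.1] 7.1 x 0.452 0.665 y -0.308 -0.264
chisel scene 465 [ 564.9 -282. ] [209.6  43.6] 0.1 x 0.46 0.67 y -0.304 -0.26
plane top 1159 [ 578.7 -473.9] [241.5  71.4] 0.9 x 0.458 0.7 y -0.51 -0.438
plane scene 915 [ 573.4 -465.3] [248.8  82.6] 2.9 x 0.45 0.699 y -0.51 -0.421
tin top 352 [ 666.4 -396.9] [57.7 60.5] 44.2 x 0.637 0.698 y -0.427 -0.368
tin scene 278 [ 671.9 -398.5] [57.  63.6] 4.6 x 0.643 0.7 y -0.43 -0.366
tray top 1040 [ 578.6 -377.4] [279.6 273. ] 2.8 x 0.433 0.723 y -0.517 -0.235
tray scene 288 [ 709.4 -346.6] [ 92.5 270.3] 21.9 x 0.616 0.728 y -0.487 -0.232
[0.6838491  0.14953108 0.25966869]
call 0 travel [-0.0772, 0.0951, -0.1025] rot [0.0, 0.0, 0.0]
```

Run:
```python
from h import *
print(np.nanmax(cloud(load('top'))[200:300,330:420,2]))
R1=R.from_matrix(toolR(D,np.array([-1.,-.03,0])));p0,R0=cur()
rv=(R0.inv()*R1).as_rotvec();print(np.degrees(rv))
Rm=R0*R.from_rotvec(rv*.5)
plan([.64,.0,.32],Rm,1); plan([.545,-.368,.26],R1,2,start=(np.array([.64,.0,.32]),Rm))
```

```text
0.21651339094674826
[37.91427595 -2.94937652 33.80892898]
call 0 travel [-0.0965, 0.0882, -0.1041] rot [18.96, -1.47, 16.9]
call 0 travel [0.0091, 0.1154, -0.1537] rot [9.48, -0.74, 8.45]
call 1 travel [0.022, 0.0862, -0.1706] rot [9.48, -0.74, 8.45]
```

carry_out([
  {"travel": [-0.04, 0.01, -0.01], "rotation": [5, 0, 4], "fingers": 0.0},
  {"travel": [-0.08, 0.04, -0.05], "rotation": [10, -1, 9], "fingers": 0.0},
  {"travel": [-0.0965, 0.088, -0.104], "rotation": [19, -1.5, 16.9], "fingers": 0.0},
  {"travel": [-0.0965, 0.088, -0.104], "rotation": [19, -1.5, 16.9], "fingers": 0.0},
  {"travel": [-0.0965, 0.088, -0.104], "rotation": [19, -1.5, 16.9], "fingers": 0.0},
  {"travel": [-0.0965, 0.088, -0.104], "rotation": [19, -1.5, 16.9], "fingers": 0.0},
])

```text
clock: 17.32
tool_pos: [0.6392, -0.0037, 0.319]
ee_rot: [-1.605, 0.81, 1.22]
force: [1.2, 0.1, -3.2]
width: 0.0273
```

carry_out([
  {"travel": [0.009, 0.1154, -0.1537], "rotation": [9.5, -0.7, 8.4], "fingers": 0.0},
  {"travel": [0.009, 0.1154, -0.1537], "rotation": [9.5, -0.7, 8.4], "fingers": 0.0},
  {"travel": [0.009, 0.1154, -0.1537], "rotation": [9.5, -0.7, 8.4], "fingers": 0.0},
  {"travel": [0.009, 0.1154, -0.1537], "rotation": [9.5, -0.7, 8.4], "fingers": 0.0},
  {"travel": [0.009, 0.1154, -0.1537], "rotation": [9.5, -0.7, 8.4], "fingers": 0.0},
])

```text
clock: 17.73
tool_pos: [0.5905, -0.1869, 0.2873]
ee_rot: [-1.424, 1.008, 1.233]
force: [0.5, 0.1, -3.7]
width: 0.0276
```

carry_out([
  {"travel": [0.022, 0.086, -0.1706], "rotation": [9.5, -0.7, 8.4], "fingers": 0.0},
  {"travel": [0.022, 0.086, -0.1706], "rotation": [9.5, -0.7, 8.4], "fingers": 0.0},
  {"travel": [0.022, 0.086, -0.1706], "rotation": [9.5, -0.7, 8.4], "fingers": 0.0},
  {"travel": [0.022, 0.086, -0.1706], "rotation": [9.5, -0.7, 8.4], "fingers": 0.0},
  {"travel": [0.022, 0.086, -0.1706], "rotation": [9.5, -0.7, 8.4], "fingers": 0.0},
  {"travel": [0.022, 0.086, -0.1706], "rotation": [9.5, -0.7, 8.4], "fingers": 0.0},
  {"travel": [0.022, 0.086, -0.1706], "rotation": [9.5, -0.7, 8.4], "fingers": 0.0},
  {"travel": [0.022, 0.086, -0.1706], "rotation": [9.5, -0.7, 8.4], "fingers": 0.0},
])

```text
clock: 18.4
tool_pos: [0.5447, -0.3675, 0.2583]
ee_rot: [-1.231, 1.193, 1.231]
force: [-0.0, 0.7, -4.3]
width: 0.0279
```

Run:
```python
from h import *
p,Rt=cur();print(p,Rt.as_matrix().round(3).tolist(),get_state()['force'],get_state()['qpos'])
c=shot('wrist','w5');t=shot('top','t5')
plan([.545,-.368,.26],toolR(D,np.array([-1.,-.03,0])))
```

```text
[ 0.5446749  -0.3675448   0.25829774] [[0.001, -1.0, -0.03], [0.001, -0.03, 1.0], [-1.0, -0.001, 0.001]] [-0.00559221  0.68187768 -4.2903856 ] [-0.66501053  0.51671342  1.30113635  0.00139856  1.32331941 -2.26649045]
call 0 travel [-0.0012, -0.0, -0.0008] rot [0.08, 0.01, 0.09]
```

View pics/w5.png

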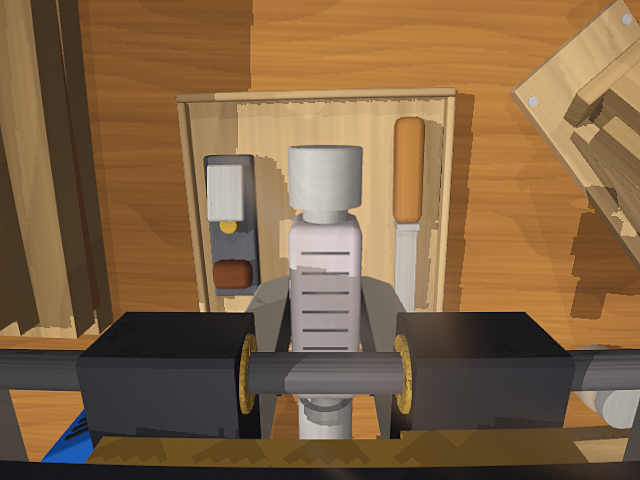

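Run:
```python
from h import *
C=cloud(load('w5'));V=C.reshape(-1,3)
def rg(u0,u1,v0,v1,z0,z1,n):
    q=C[v0:v1,u0:u1].reshape(-1,3);q=q[(q[:,2]>z0)&(q[:,2]<z1)]
    r=cv2.minAreaRect(q[:,:2].astype(np.float32)*1000)
    print(n,len(q),'x',np.percentile(q[:,0],[.5,99.5]).round(4),'y',np.percentile(q[:,1],[.5,99.5]).round(4),'z',np.percentile(q[:,2],95).round(4),np.round(r[0],1),np.round(r[1],1),round(r[2],1))
rg(200,265,150,300,.018,.07,'plane')
rg(385,430,112,225,.015,.06,'chisel handle')
rg(385,430,225,300,.012,.06,'chisel blade')
rg(190,445,85,112,.017,.05,'near wall')
rg(440,465,100,280,.017,.05,'left wall');rg(175,200,110,300,.017,.05,'right wall')
print('floor',np.nanmedian(C[130:250,265:285,2]))
T=cloud(load('t5'))
q=T[168:190,485:510].reshape(-1,3);q=q[(q[:,2]>.02)&(q[:,2]<.05)];print('tin',len(q),q.min(0),q.max(0))
```

```text
plane 6834 x [0.5029 0.6527] y [-0.4996 -0.437 ] z 0.0485 [ 580.8 -471.2] [156.1  66.4] 2.1
chisel handle 3210 x [0.4609 0.5655] y [-0.3021 -0.2715] z 0.036 [ 514.  -285.8] [108.2  28.9] 3.0
chisel blade 1587 x [0.5659 0.6512] y [-0.2948 -0.2679] z 0.033 [ 608.8 -281. ] [86.8 23.5] 3.3
near wall 2246 x [0.4332 0.4518] y [-0.4995 -0.2579] z 0.0239 [ 442.1 -378.7] [  9.  245.9] 3.0
left wall 1470 x [0.4439 0.6262] y [-0.2531 -0.2367] z 0.024 [ 535.5 -244.4] [184.7   8.9] 3.1
right wall 1441 x [0.4607 0.6541] y [-0.5129 -0.4996] z 0.0237 [ 559.4 -505.2] [198.    9.2] 2.7
floor 0.006920410474201888
tin 208 [ 0.63770222 -0.42734036  0.02005088] [ 0.69649664 -0.36758931  0.04096903]
```

Run:
```python
from h import *
R1=toolR(D,np.array([-np.cos(np.radians(3)),-np.sin(np.radians(3)),0]))
plan([.529,-.370,.09],R1)
```

```text
call 0 travel [0.1688, 0.0163, -0.0023] rot [-1.21, 0.01, 0.09]
```

carry_out([
  {"travel": [0.03, 0.0163, -0.0023], "rotation": [-1.2, 0, 0], "fingers": 0.0},
  {"travel": [0.06, 0.0163, -0.0023], "rotation": [-1.2, 0, 0], "fingers": 0.0},
  {"travel": [0.09, 0.0163, -0.0023], "rotation": [-1.2, 0, 0], "fingers": 0.0},
  {"travel": [0.115, 0.0163, -0.0023], "rotation": [-1.2, 0, 0], "fingers": 0.0},
  {"travel": [0.14, 0.0163, -0.0023], "rotation": [-1.2, 0, 0], "fingers": 0.0},
  {"travel": [0.16, 0.0163, -0.0023], "rotation": [-1.2, 0, 0], "fingers": 0.0},
  {"travel": [0.169, 0.0163, -0.0023], "rotation": [-1.2, 0, 0], "fingers": 0.0},
  {"travel": [0.169, 0.0163, -0.0023], "rotation": [-1.2, 0, 0], "fingers": 0.0},
])

```text
clock: 19.17
tool_pos: [0.528, -0.3699, 0.088]
ee_rot: [-1.245, 1.183, 1.249]
force: [0.2, -0.0, -4.4]
width: 0.0279
```

carry_out([
  {"travel": [0.01, 0, 0], "rotation": [0, 0, 0], "fingers": 0.0},
  {"travel": [0.02, 0, 0], "rotation": [0, 0, 0], "fingers": 0.0},
  {"travel": [0.03, 0, 0], "rotation": [0, 0, 0], "fingers": 0.0},
  {"travel": [0.04, 0, 0], "rotation": [0, 0, 0], "fingers": 0.0},
  {"travel": [0.05, 0, 0], "rotation": [0, 0, 0], "fingers": 0.0},
  {"travel": [0.058, 0, 0], "rotation": [0, 0, 0], "fingers": 0.0},
  {"travel": [0.062, 0, 0], "rotation": [0, 0, 0], "fingers": 0.0},
  {"travel": [0.062, 0, 0], "rotation": [0, 0, 0], "fingers": 0.0},
])

```text
clock: 19.83
tool_pos: [0.5278, -0.371, 0.0264]
ee_rot: [-1.245, 1.184, 1.247]
force: [0.2, -0.5, -4.2]
width: 0.0277
```

Run:
```python
from h import *
R1=toolR(D,np.array([-np.cos(np.radians(3)),-np.sin(np.radians(3)),0]))
p,Rt=cur();print(p,get_state()['force'])
plan([.529,-.370,.0125],R1)
```

```text
[ 0.52783377 -0.37100946  0.02640161] [ 0.18369452 -0.45490254 -4.15724997]
call 0 travel [0.0139, -0.0012, 0.0009] rot [-0.11, 0.08, -0.01]
```

carry_out([
  {"travel": [0.004, -0.001, 0.0009], "rotation": [0, 0, 0], "fingers": 0.0},
  {"travel": [0.008, -0.001, 0.0009], "rotation": [0, 0, 0], "fingers": 0.0},
  {"travel": [0.011, -0.001, 0.0009], "rotation": [0, 0, 0], "fingers": 0.0},
  {"travel": [0.013, -0.001, 0.0009], "rotation": [0, 0, 0], "fingers": 0.0},
  {"travel": [0.0145, -0.001, 0.0009], "rotation": [0, 0, 0], "fingers": 0.0},
  {"travel": [0.0152, -0.001, 0.0009], "rotation": [0, 0, 0], "fingers": 0.0},
  {"travel": [0.0152, -0.001, 0.0009], "rotation": [0, 0, 0], "fingers": 0.0},
])

```text
clock: 20.42
tool_pos: [0.5292, -0.3704, 0.0123]
ee_rot: [-1.246, 1.184, 1.246]
force: [0.8, 0.1, -3.9]
width: 0.0281
```

carry_out([
  {"travel": [0.0004, 0, 0], "rotation": [0, 0, 0], "fingers": 0.0},
  {"travel": [0.0008, 0, 0], "rotation": [0, 0, 0], "fingers": 0.0},
  {"travel": [0.0008, 0, 0], "rotation": [0, 0, 0], "fingers": 0.0},
])

```text
clock: 20.67
tool_pos: [0.5293, -0.3704, 0.0117]
ee_rot: [-1.247, 1.184, 1.245]
force: [0.3, 0.1, -3.3]
width: 0.0282
```

carry_out([
  {"travel": [0.0004, 0, 0], "rotation": [0, 0, 0], "fingers": 0.0},
  {"travel": [0.0008, 0, 0], "rotation": [0, 0, 0], "fingers": 0.0},
  {"travel": [0.0008, 0, 0], "rotation": [0, 0, 0], "fingers": 0.0},
])

```text
clock: 20.92
tool_pos: [0.5293, -0.3704, 0.0111]
ee_rot: [-1.247, 1.184, 1.245]
force: [-1.0, 1.3, -0.4]
width: 0.0277
```

Touching the floor (weight taken). Release slightly, then rise.

carry_out([
  {"travel": [0, 0, 0], "rotation": [0, 0, 0], "fingers": 0.03},
  {"travel": [0, 0, 0], "rotation": [0, 0, 0], "fingers": 0.034},
  {"travel": [0, 0, 0], "rotation": [0, 0, 0], "fingers": 0.04},
  {"travel": [0, 0, 0], "rotation": [0, 0, 0], "fingers": 0.046},
  {"travel": [0, 0, 0], "rotation": [0, 0, 0], "fingers": 0.046},
  {"travel": [0, 0, 0], "rotation": [0, 0, 0], "fingers": 0.046},
], newtons=10)

```text
clock: 21.42
tool_pos: [0.5293, -0.3704, 0.0109]
ee_rot: [-1.247, 1.184, 1.245]
force: [0.2, 0.7, -0.1]
width: 0.0457
```

carry_out([
  {"travel": [-0.005, 0, 0], "rotation": [0, 0, 0], "fingers": 0.046},
  {"travel": [-0.02, 0, 0], "rotation": [0, 0, 0], "fingers": 0.046},
  {"travel": [-0.05, 0, 0], "rotation": [0, 0, 0], "fingers": 0.046},
  {"travel": [-0.09, 0, 0], "rotation": [0, 0, 0], "fingers": 0.046},
  {"travel": [-0.13, 0, 0], "rotation": [0, 0, 0], "fingers": 0.046},
  {"travel": [-0.17, 0, 0], "rotation": [0, 0, 0], "fingers": 0.046},
  {"travel": [-0.2, 0, 0], "rotation": [0, 0, 0], "fingers": 0.046},
  {"travel": [-0.2, 0, 0], "rotation": [0, 0, 0], "fingers": 0.046},
])

```text
clock: 22.08
tool_pos: [0.531, -0.372, 0.2196]
ee_rot: [-1.256, 1.183, 1.235]
force: [-0.0, -0.7, 0.2]
width: 0.0459
```

Run:
```python
from h import *
print(cur()[0],get_state()['force']);c=shot('wrist','w6');C=cloud(c)
k=np.all((C>[.45,-.41,.018])&(C<[.64,-.33,.05]),-1);q=C[k];print(len(q),q.min(0).round(4),q.max(0).round(4))
h=q[(abs(q[:,0]-.529)<.034)&(abs(q[:,1]+.37)<.01)];A=np.c_[h[:,:2],np.ones(len(h))];s=np.linalg.lstsq(A,h[:,2],rcond=None)[0];print('slope deg',np.degrees(s[:2]),'z',np.median(h[:,2]),cv2.minAreaRect(q[:,:2].astype(np.float32)*1000))
```

```text
[ 0.53104661 -0.3719923   0.21961357] [-0.01404331 -0.73872269  0.21158336]
4855 [ 0.4628 -0.4062  0.018 ] [ 0.64   -0.3541  0.0377]
slope deg [-0.17915391 -0.18532956] z 0.0350602484219244 ((552.5525512695312, -372.3792419433594), (49.00138473510742, 180.67674255371094), 84.02132415771484)
```

View pics/w6.png

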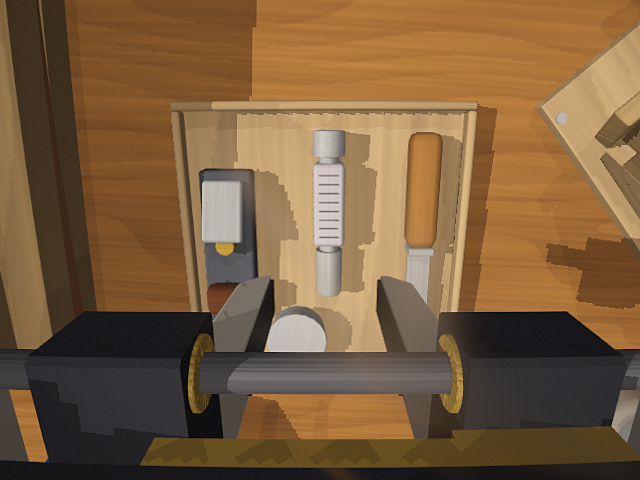

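```bash
python3 -c "
from rig import *
print(finish_job())"
```

```text
the job is handed in; nothing more can be done
None
```

The job is done and handed in at about 22 s on the robot's clock, out of the 56 s allowed. No verdict came back.

- **Go end:** it slid about 40 mm into the socket with no side contact I could measure, then met firm resistance. It stopped with the handle centre 49.3 mm from the mouth (49 mm expected), at about 6 N and within about 0.1° of the socket axis. It was held there before I drew it out.
- **No-go end:** I turned the gauge round and pressed the no-go end squarely on the mouth. It was held about 1 s; the axial force read 4.4 N, then about 8 N. It did not enter: the handle centre stayed 66.4 mm from the mouth (66 mm expected), less than 0.5 mm off centre.
- **Tray:** I lowered the gauge slowly until the floor took its weight, let go with only a small finger opening, and rose clear. The last picture and depth check show:
    - **Gauge:** flat, with a slope of about 0.2° and the handle top at 35 mm (36 mm expected).
    - **Clearance:** it lies between plane and chisel with visible space to both and to the tin, whose far edge was hidden behind the gripper.

One whole-gauge size check came out too large because it also took in part of the tin; I relied on the picture instead. My first move calls were refused for rows with missing fields, so nothing moved. I did not re-measure the sander, bar clamp, glue bottle and jar at the end, but the force readings showed no unexpected contact.

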